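# Lock the hammer-head anchors into the covered strut rail

### The job

Lift the dust cover off the slotted strut rail and lay it flat, rib up, lengthwise along the middle of the rubber mat, and see that it stays there. Then fit every hammer-head anchor standing on the bench into the rail, each in an open window of its own: lower its head through the slot until the collar sits on the lips and turn it a quarter turn, so that the head lies square across the slot, caught under the lips. Press the locking button of each fully home, but only once that anchor is in and turned, and leave the other things on the bench where they are.

Things in the scene. Friction and masses are not known exactly. Their poses are not given: they have to be found in the camera images.
- rail: Slotted aluminium strut fixed to the bench: 41 mm wide (x), 300 mm long (y), 21 mm high; origin at the centre of its underside. Slot along its top: 22 mm wide between two lips 3 mm thick (top at z = 21 mm); channel inside 36 mm wide, floor at z = 2.5 mm. White strips flush with the lips close the slot except at three windows. End feet reach y = +-184 mm, 5 mm high.
- rail_win1 (a point): Centre of one of the three open windows of the slot (48 mm along the rail, 22 mm across), level with the top of the lips; at y = -100 mm in the rail's frame; axes parallel to the rail's. It takes one anchor, entering with the x of its head along the slot; the seated head lies 2 mm below the lips and can turn either way.
- rail_win2 (a point): Centre of one of the three open windows of the slot (48 mm along the rail, 22 mm across), level with the top of the lips; at y = 0 mm in the rail's frame; axes parallel to the rail's. It takes one anchor, entering with the x of its head along the slot; the seated head lies 2 mm below the lips and can turn either way.
- rail_win3 (a point): Centre of one of the three open windows of the slot (48 mm along the rail, 22 mm across), level with the top of the lips; at y = 100 mm in the rail's frame; axes parallel to the rail's. It takes one anchor, entering with the x of its head along the slot; the seated head lies 2 mm below the lips and can turn either way.
- cover: White plastic dust cover, 280 mm long (y) by 49 mm wide (x), 100 g, at the start lying loose over the rail and hiding its windows (about centred on it, its origin 13 mm above the rail's underside). Origin at the centre of its lower edge: skirts 8 mm deep, plate z = 8 to 11 mm, and a grip rib 12 mm thick (x), 60 mm long (y) at the middle, z = 10 to 41 mm. It just lifts off.
- mat: Black rubber mat fixed on the bench, 120 mm (x) by 330 mm (y), 2 mm thick; origin at the centre of its underside.
- anchor1: Hammer-head anchor, 150 g, standing upright at the start (two or three alike; an absent one reads None). Origin under the centre of its head, z up. From below: head 32 (x) x 18 mm (y), to z = 8 mm; neck 16 mm across, to 13; round collar 34 mm across, to 19; dark grip block 28 (x) x 18 mm (y), to 49; button 16 mm across, to 59. In the rail the collar rests on the lips, origin at z = 8 mm.
- anchor2: Hammer-head anchor, 150 g, standing upright at the start (two or three alike; an absent one reads None). Origin under the centre of its head, z up. From below: head 32 (x) x 18 mm (y), to z = 8 mm; neck 16 mm across, to 13; round collar 34 mm across, to 19; dark grip block 28 (x) x 18 mm (y), to 49; button 16 mm across, to 59. In the rail the collar rests on the lips, origin at z = 8 mm.
- anchor3: Hammer-head anchor, 150 g, standing upright at the start (two or three alike; an absent one reads None). Origin under the centre of its head, z up. From below: head 32 (x) x 18 mm (y), to z = 8 mm; neck 16 mm across, to 13; round collar 34 mm across, to 19; dark grip block 28 (x) x 18 mm (y), to 49; button 16 mm across, to 59. In the rail the collar rests on the lips, origin at z = 8 mm.
- button1 (a joint): Locking button on top of anchor1: 0 = up as at the start (top 10 mm above the grip block), grows to 0.008 m when pressed fully home (top 2 mm above the block). It moves against about 8 N of friction and stays where it is left.
- button2 (a joint): Locking button on top of anchor2: 0 = up as at the start (top 10 mm above the grip block), grows to 0.008 m when pressed fully home (top 2 mm above the block). It moves against about 8 N of friction and stays where it is left.
- button3 (a joint): Locking button on top of anchor3: 0 = up as at the start (top 10 mm above the grip block), grows to 0.008 m when pressed fully home (top 2 mm above the block). It moves against about 8 N of friction and stays where it is left.
- bolt_a: Plain bolt standing on its round 30 mm head, 50 mm high; not part of the job. Origin under its head.
- bolt_b: Another plain bolt like it; not part of the job.
- washer: Flat washer, 26 mm across, 5 mm thick; not part of the job.
- wrench: Wrench lying beyond the rail; not part of the job.
- screwdriver: Screwdriver lying beyond the rail; not part of the job.
- tape: Black tape measure, 65 x 35 x 60 mm; not part of the job.

How it is judged:
By the outcome, as a careful person would: the job done as asked, in the order asked, and still so for the second after the job is handed in, with the robot touching nothing.
Of anchor1, anchor2, anchor3 only 2 to 3 are there at a start; the rules pass over those that are not, and their reading is None.
At some moment in a run one of cover may be knocked a few centimetres aside while the robot is not near it.
It also fails if it takes over 210 s, if anything falls off the work surface, if the arm or the gripper's body presses on something with over 40 N, if the wrist force passes 120 N, or if a joint passes its speed limit or range.

### The arm

A 6-joint arm with a two-finger parallel gripper is mounted at the origin on the work surface. World frame = base frame: x ahead of the robot, y to its left, z up, the work surface at z = 0. Lengths are in m, angles in rad, forces in N, time in s.
With the tool pointing down it reaches from about 0.25 to 0.8 m from the base axis. Payload 3.9 kg.
Tool frame: the origin (TCP) lies midway between the tips of the shut fingers; the grasp point (between the pads) lies 19 mm behind it; y points along the fingers, x is the direction in which the jaws open and shut, and the axes are right-handed (so a half turn about y gives the same grasp; the last joint's range is limited). The gripper opens to 85 mm and grips with 20 to 120 N. Pads are 22 mm wide; open, the fingers measure 114 mm over their backs; the gripper's body (76 mm by 85 mm) begins 54 mm behind the grasp point. The pads swing forward as they close: fully open they stand 13 mm farther back than shut.
Start: joints at [1.292, 0.26, -0.138, 1.173, 0, 1.571], TCP at [0.144, 0.505, 0.231] pointing down, gripper open.
Joint ranges: [-2.78, 2.78], [-0.83, 1.72], [-1.28, 1.37], [-1.9, 2.12], [-1.57, 1.48], [-3.14, 3.14]. Speed limits (rad/s): [2.57, 2.57, 3.14, 3.14, 3.14, 3.14].

### API

Orientations are given as a rotation vector (axis times angle).
In Python, from workcell import bot gives the robot as it stands. The module is installed in compiled form; this text tells all that it offers.
- The arm moves only by the shell command python3 -m inch 'ROWS' [FORCE]. ROWS is a JSON object of lists of equal length, an entry for each row: "grip": the finger opening in cm, from 0 to 8.54; "translation": the shift along the tool's x, y, z in cm, a list of three; "rot": the turn, a rotation vector about the tool's x, y, z in degrees, a list of three. A call has 1 to 5 rows; each row is the pose to reach, as a shift and turn from the pose measured when the call began, along the tool's axes at that moment; what a row does not reach only later rows make up. A row lasts 1/12 s, in which the tool goes at most 41.7 mm and 7.16 degrees, less where a joint would pass 70% of its speed; a pose out of reach is approached as far as the arm can. A call with a gripper value outside its range is refused whole. The fingers move at their own pace and stop on an object; FORCE is the grip in N (left out, the last holds). Time passes only in rows, so rows that repeat a pose let the fingers close. It gives the time, the measured TCP pose, the force and the opening at its end, in the units of the state.
- bot.read_state(): the state, without advancing time (a new reading comes with each control period).
- bot.capture(name): name is "scene" or "side" or "wrist"; returns a dict with "img" (480x640x3 uint8, red, green, blue), "fx", "fy", "cx", "cy" (pixels), "position" and "rotation" of the camera in the world. Camera axes: x right, y down, z forward; pixel columns grow to the right and rows downward; lengths in m; the calibration is good to about 2 mm. A picture is of the moment at which its call begins. There is no depth.
- bot.hand_in(): hands the job in, once; it reports no verdict.
The state is a dict: "time_s": time; "q": joint angles; "qd": joint speeds; "joint_torque": joint torques, N m; "tcp_pos": TCP position; "eef_rot": TCP orientation; "force": force on the tool from outside, world axes, zero at the start; "moment": the same for the moment, N m; "opening": finger opening in m.
Only numpy, scipy, OpenCV 4.12 (cv2) and the standard library are available. Lean on these libraries where they do the work, as an engineer would, in place of code of your own. Each camera call takes 0.05 s, during which the arm holds its last target. There are 200 camera calls.

## Working session

There is one attempt and no reset: what is moved stays moved. The work goes in short steps, Python scripts to look and compute and a shell command to move; the robot and the scene stay as the last step left them, time stands still between calls to the robot, and variables do not carry over. Pictures are saved under pics/ and viewed, about 12 in all and at most 16, crops included, and the job is handed in when it is done.

```bash
mkdir -p pics
cat > h.py <<'E'
import numpy as np, cv2
from scipy.spatial.transform import Rotation as R
from workcell import bot
def cap(n,f=None):
    c=bot.capture(n)
    if f: cv2.imwrite('pics/'+f,c['img'][:,:,::-1])
    return c
def rot(c):
    r=np.array(c['rotation'],float)
    return r if r.shape==(3,3) else R.from_rotvec(r).as_matrix()
def ray(c,u,v,z):
    d=rot(c)@np.array([(u-c['cx'])/c['fx'],(v-c['cy'])/c['fy'],1]); p=np.array(c['position'])
    return (p+d*(z-p[2])/d[2])[:2]
def proj(c,P):
    q=rot(c).T@(np.array(P)-c['position']); return c['fx']*q[0]/q[2]+c['cx'],c['fy']*q[1]/q[2]+c['cy']
def st():
    s=bot.read_state(); print('t',round(s['time_s'],2),'tcp',np.round(s['tcp_pos'],4),'op',round(s['opening'],4),'F',np.round(s['force'],1)); print(np.round(R.from_rotvec(s['eef_rot']).as_matrix(),3)); return s
def todo(x,y,z,yaw):
    """needed shift in cm tool axes and rotation vector deg; yaw = world angle (deg) of tool x (mod 180), tool down"""
    s=bot.read_state(); A=R.from_rotvec(s['eef_rot'])
    t=A.inv().apply(np.array([x,y,z])-s['tcp_pos'])*100
    best=None
    for k in(0,180):
        a=np.radians(yaw+k); X=np.array([np.cos(a),np.sin(a),0]); 
        M=np.stack([X,np.cross([0,0,-1],X),[0,0,-1]],1) 
        w=(A.inv()*R.from_matrix(M)).as_rotvec(degrees=True)
        print('shift cm',np.round(t,2),'rot',np.round(w,2))
E
python3 - <<'E'
from h import *
s=st(); print(np.round(s['q'],3))
import pickle
C={}
for n in('scene','side','wrist'):
    c=cap(n,n+'0.png'); C[n]=c; print(n,c['fx'],c['cx'],c['cy'],np.round(c['position'],3),np.round(rot(c),3).tolist())
pickle.dump(C,open('c0.pkl','wb'))
E
```

```text
t 0.0 tcp [0.1443 0.5041 0.2304] op 0.0857 F [ 0.2 -0.8  0.1]
[[ 0.275 -0.001 -0.961]
 [ 0.961 -0.002  0.275]
 [-0.002 -1.    -0.   ]]
[ 1.292  0.261 -0.139  1.173 -0.     1.571]
scene 565.8097704683848 310.0139685376081 239.68384574848918 [1.141 0.399 1.096] [[-0.555, 0.696, -0.456], [0.832, 0.454, -0.32], [-0.016, -0.557, -0.83]]
side 620.3681703647628 320.6685755251521 245.26806934881654 [0.311 0.968 0.732] [[-0.964, -0.142, 0.227], [-0.267, 0.542, -0.797], [-0.009, -0.828, -0.56]]
wrist 382.39714639341355 320.40345398708075 238.7779724461313 [0.075 0.524 0.374] [[0.274, 0.923, 0.269], [0.962, -0.263, -0.079], [-0.002, 0.281, -0.96]]
```

View pics/scene0.png

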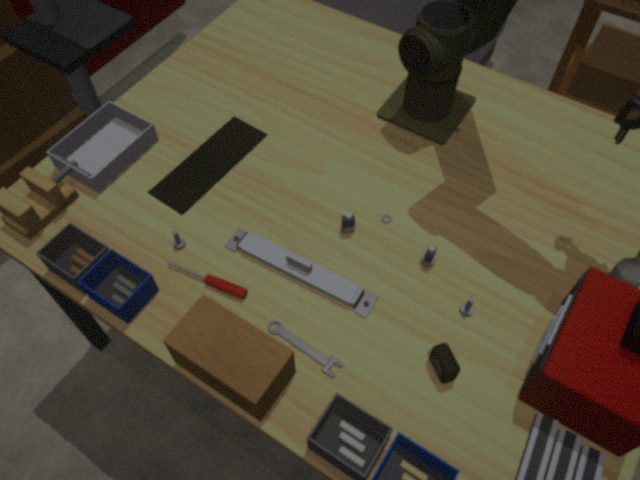

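View pics/side0.png

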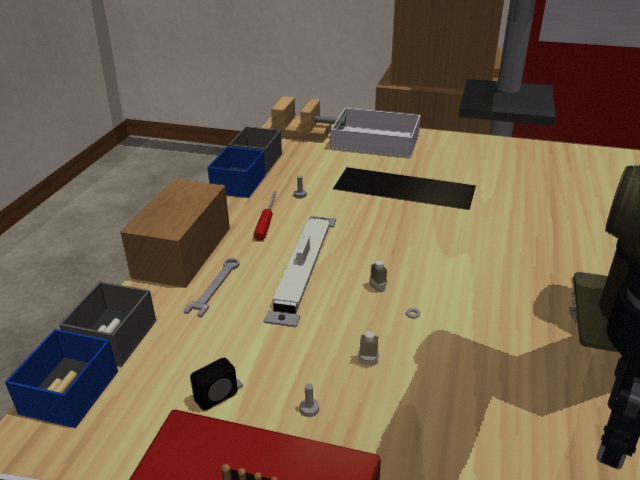

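The scene shows two anchors, with collars at about (348,228) and (429,262) in the scene view. It also shows the covered rail from (237,240) to (367,303), the mat with corners near (236,118), (267,133), (182,212) and (150,190), and two bolts. There is no third anchor. Next I enlarge both views to measure.

Run:
```python
import re
s=open('h.py').read()
s=s.replace("np.stack([X,np.cross([0,0,-1],X),[0,0,-1]],1)","np.stack([X,[0,0,-1],np.cross(X,[0,0,-1])],1)")
open('h.py','w').write(s)
import cv2,numpy as np
a=cv2.imread('pics/scene0.png'); b=cv2.imread('pics/side0.png')
def crop(im,x,y,w,h,k):
    o=cv2.resize(im[y:y+h,x:x+w],None,fx=k,fy=k,interpolation=cv2.INTER_CUBIC)
    o=np.clip(o*1.4,0,255).astype('uint8')
    for i in range(0,w,20): cv2.putText(o,str(x+i),(i*k,8),0,.3,(0,255,0)); cv2.line(o,(i*k,9),(i*k,14),(0,255,0))
    for j in range(20,h,20): cv2.putText(o,str(y+j),(0,j*k+3),0,.3,(0,255,0)); cv2.line(o,(22,j*k),(27,j*k),(0,255,0))
    return o
O=np.zeros((600,800,3),'uint8')
def put(o,x,y): O[y:y+o.shape[0],x:x+o.shape[1]]=o
put(crop(a,220,200,240,120,3)[:, :720],0,0)   # rail, anchors scene
put(crop(b,260,210,160,160,2)[:,:320],0,365+0) if False else None
put(crop(b,255,205,95,125,2),0,362-0) if False else None
put(crop(a,330,205,40,35,6),0,365); put(crop(a,410,240,40,35,6),245,365)
put(crop(b,360,255,36,40,5),490,365); put(crop(b,352,325,36,40,3),680,365)
cv2.imwrite('pics/z0.png',O)
```

```text
(no output)
```

View pics/z0.png

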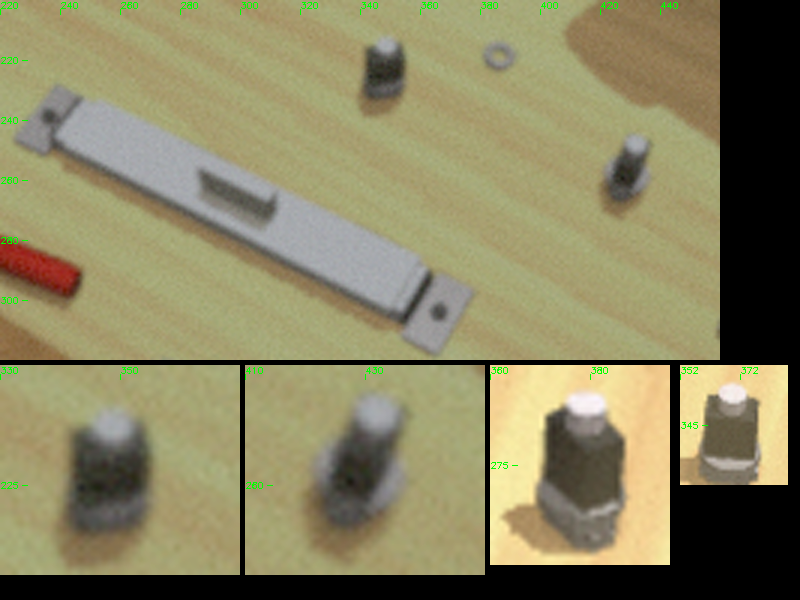

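Run:
```python
from h import *
import pickle
C=pickle.load(open('c0.pkl','rb')); s,d=C['scene'],C['side']
def tri(p,q):
    A=[];b=[]
    for c,(u,v) in((s,p),(d,q)):
        r=rot(c)@np.array([(u-c['cx'])/c['fx'],(v-c['cy'])/c['fy'],1]); r/=np.linalg.norm(r)
        M=np.eye(3)-np.outer(r,r); A.append(M); b.append(M@c['position'])
    return np.linalg.lstsq(np.vstack(A),np.hstack(b),rcond=None)[0]
for n,p,q in(('A',(348.7,215),(379.6,262.4)),('B',(432.2,247.5),(369.7,334.3))):
    print(n,np.round(tri(p,q),4),np.round(ray(s,*p,.059),4),np.round(ray(d,*q,.059),4))
f=[ray(s,*p,.005) for p in((225,246),(240,228.3),(377.3,296.7),(365.7,317.3))]
print('feet',np.round(f,4)); l=(f[0]+f[1])/2; r=(f[2]+f[3])/2; v=l-r
print('rail c',(l+r)/2,'len',np.linalg.norm(v),'ang',np.degrees(np.arctan2(v[1],v[0])))
print('holes',ray(s,236.7,239,.005),ray(s,366,304,.005))
for nm,c,P in(('scene',s,((236,118),(267,133),(182,212),(150,190))),('side',d,((344,171),(475,187),(473,205),(334,188)))):
    m=np.array([ray(c,*p,.002) for p in P]); print(nm,'mat',np.round(m,3).tolist(),m.mean(0),np.linalg.norm(m-np.roll(m,1,0),axis=1))
# rib: top corners in scene
m=np.array([ray(s,*p,.054) for p in((286,256),(312,264))]);print('rib',m)
print('bolts',ray(s,178,245,0),ray(s,466,312,0),'washer',ray(s,386.5,218.5,.005))
```

```text
A [0.4633 0.0328 0.0548] [0.4666 0.0347] [0.4621 0.0379]
B [0.4403 0.2324 0.056 ] [0.4424 0.233 ] [0.4397 0.2355]
feet [[ 0.6631 -0.1771]
 [ 0.6044 -0.1786]
 [ 0.5853  0.1829]
 [ 0.6416  0.187 ]]
rail c [0.62360169 0.00352751] len 0.3633642283544062 ang -86.79159587981822
holes [ 0.63282607 -0.16641591] [0.61399713 0.17142212]
scene mat [[0.317, -0.415], [0.317, -0.31], [0.642, -0.328], [0.633, -0.44]] [ 0.47713281 -0.37305848] [0.31706129 0.10461097 0.3252081  0.11249602]
side mat [[0.639, -0.411], [0.311, -0.409], [0.31, -0.32], [0.641, -0.318]] [ 0.4754392  -0.36423049] [0.09317594 0.32775535 0.08875879 0.33149969]
rib [[ 0.63219065 -0.02337181]
 [ 0.61820042  0.03531841]]
bolts [ 0.71870395 -0.27344903] [0.51104379 0.3586544 ] washer [0.39140473 0.09635825]
```

```bash
cat >> h.py <<'E'
def plan(x,y,z,yaw,pos=None,A=None):
    """print per-call shift (cm) and turn (deg, tool axes); tool down, tool x at yaw mod 180, nearer choice"""
    s=bot.read_state(); A=R.from_rotvec(s['eef_rot']) if A is None else A; p=np.array(s['tcp_pos']) if pos is None else np.array(pos)
    c=[]
    for k in(0,180):
        a=np.radians(yaw+k); X=np.array([np.cos(a),np.sin(a),0])
        B=R.from_matrix(np.stack([X,[0,0,-1],np.cross(X,[0,0,-1])],1)); c.append((np.linalg.norm((A.inv()*B).as_rotvec()),k,B))
    B=min(c,key=lambda t:t[0])[2]; w=(A.inv()*B).as_rotvec(); d=np.array([x,y,z])-p
    n=int(max(1,np.ceil(np.linalg.norm(d)/.17),np.ceil(np.degrees(np.linalg.norm(w))/32)))
    for i in range(n):
        F=A*R.from_rotvec(w*i/n); print(' shift',np.round(F.inv().apply(d/n)*100,2),'rot',np.round(np.degrees(w/n),2))
    return np.array([x,y,z]),B
E
python3 - <<'E'
from h import *
plan(.56,.005,.26,3.2)
E
```

```text
shift [ -9.14  -0.72 -13.43] rot [ 1.000e-02  1.771e+01 -2.000e-02]
 shift [ -4.62  -0.73 -15.57] rot [ 1.000e-02  1.771e+01 -2.000e-02]
 shift [  0.33  -0.73 -16.24] rot [ 1.000e-02  1.771e+01 -2.000e-02]
 shift [  5.25  -0.73 -15.37] rot [ 1.000e-02  1.771e+01 -2.000e-02]
```

```bash
python3 -m inch '{"grip":[8.5,8.5,8.5,8.5,8.5],"translation":[[-2.3,-0.2,-3.4],[-4.6,-0.4,-6.7],[-6.9,-0.5,-10],[-9.1,-0.7,-13.4],[-9.1,-0.7,-13.4]],"rot":[[0,4.4,0],[0,8.8,0],[0,13.3,0],[0,17.7,0],[0,17.7,0]]}' 60
python3 -m inch '{"grip":[8.5,8.5,8.5,8.5,8.5],"translation":[[-1.2,-0.2,-3.9],[-2.3,-0.4,-7.8],[-3.5,-0.5,-11.7],[-4.6,-0.7,-15.6],[-4.6,-0.7,-15.6]],"rot":[[0,4.4,0],[0,8.8,0],[0,13.3,0],[0,17.7,0],[0,17.7,0]]}'
python3 -m inch '{"grip":[8.5,8.5,8.5,8.5,8.5],"translation":[[0.1,-0.2,-4],[0.2,-0.4,-8],[0.3,-0.5,-12.2],[0.3,-0.7,-16.2],[0.3,-0.7,-16.2]],"rot":[[0,4.4,0],[0,8.8,0],[0,13.3,0],[0,17.7,0],[0,17.7,0]]}'
python3 -m inch '{"grip":[8.5,8.5,8.5,8.5,8.5],"translation":[[1.3,-0.2,-3.9],[2.6,-0.4,-7.7],[3.9,-0.5,-11.5],[5.2,-0.7,-15.4],[5.2,-0.7,-15.4]],"rot":[[0,4.4,0],[0,8.8,0],[0,13.3,0],[0,17.7,0],[0,17.7,0]]}'
python3 - <<'E'
from h import *
st(); cap('wrist','w1.png'); plan(.56,.005,.26,3.2)
E
```

```text
time_s: 0.57
tcp_pos: [0.2512, 0.3747, 0.2379]
eef_rot: [-1.439, -0.759, 0.761]
force: [-0.5, 0.1, -0.5]
opening: 0.085
time_s: 0.98
tcp_pos: [0.3578, 0.2446, 0.2459]
eef_rot: [-1.517, -0.514, 0.512]
force: [1.1, 0.1, -0.6]
opening: 0.0852
time_s: 1.4
tcp_pos: [0.4631, 0.1139, 0.2543]
eef_rot: [-1.565, -0.27, 0.261]
force: [0.5, 0.0, -1.0]
opening: 0.085
time_s: 1.82
tcp_pos: [0.5673, -0.0181, 0.2625]
eef_rot: [-1.583, -0.025, 0.01]
force: [0.9, -0.6, -0.3]
opening: 0.085
t 1.82 tcp [ 0.5673 -0.0181  0.2625] op 0.085 F [ 0.9 -0.6 -0.3]
[[ 1.     0.01  -0.022]
 [ 0.023 -0.012  1.   ]
 [ 0.01  -1.    -0.012]]
 shift [-0.47  0.21  2.11] rot [ 0.57 -1.73  0.4 ]
```

View pics/w1.png

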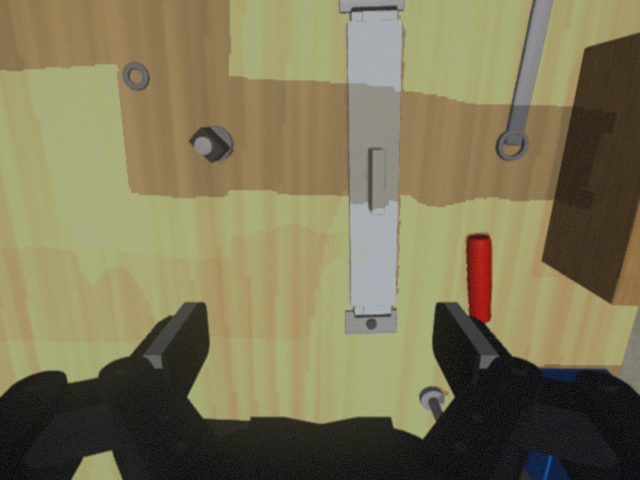

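Run:
```python
from h import *
c=cap('wrist'); print(np.round(c['position'],3))
z=cv2.resize(c['img'][130:230,330:420,::-1],None,fx=6,fy=6,interpolation=cv2.INTER_CUBIC); cv2.imwrite('pics/z1.png',np.clip(z*1.5,0,255).astype('uint8'))
P=np.array([ray(c,*p,.024) for p in((349,24),(403,22),(350,305),(397,304))]); print(P)
a=P[:2].mean(0);b=P[2:].mean(0);v=a-b; print('cover c',(a+b)/2,np.linalg.norm(v),'yaw',np.degrees(np.arctan2(v[1],v[0])))
print('feet',ray(c,371,323,.005), 'outer near',ray(c,345,333,.005),ray(c,396,332,.005),'far',ray(c,340,11,.005),ray(c,404,9,.005))
print('anchorA button',ray(c,203,145,.059),'grip top corners',[np.round(ray(c,*p,.049),4).tolist() for p in((206,126),(231,148),(212,162),(190,142))])
```

```text
[0.562 0.057 0.405]
[[ 0.58768533  0.14137336]
 [ 0.63565028  0.14431589]
 [ 0.60212865 -0.13420783]
 [ 0.65377497 -0.1318008 ]]
cover c [0.61980981 0.00492016] 0.27632916280497777 yaw 93.37838208661947
feet [ 0.62991777 -0.16641283] outer near [ 0.60002109 -0.18033231] [ 0.66027503 -0.17764268] far [0.58012085 0.1561065 ] [0.63930024 0.15942693]
anchorA button [0.46166698 0.03517927] grip top corners [[0.4625, 0.0511], [0.4839, 0.0326], [0.466, 0.0196], [0.4472, 0.0369]]
```

View pics/z1.png

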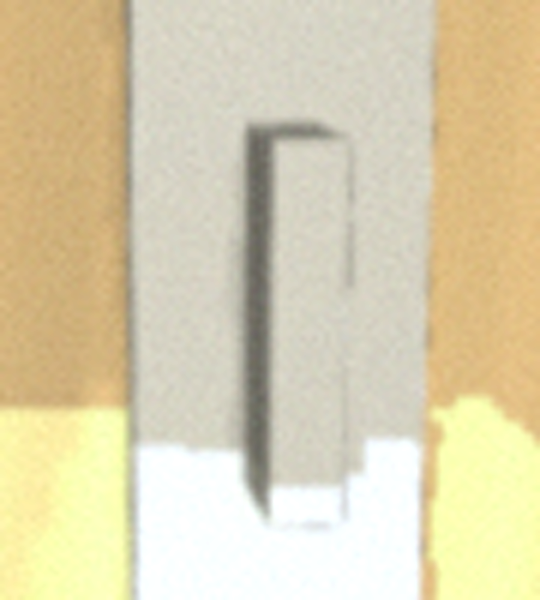

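The crop shows the rib's top face, with its centre at about wrist pixel (381.5,184.8). The cover yaw reads about 93.4° and its centre about (0.620, 0.005).

Run:
```python
from h import *
c=cap('wrist'); p=ray(c,381.5,184.8,.054); print(p)
a,b=ray(c,330+309/6,130+135/6,.054),ray(c,330+308/6,130+524/6,.054); v=a-b; print(np.linalg.norm(v),np.degrees(np.arctan2(v[1],v[0])))
P,B=plan(p[0],p[1],.11,3.3); plan(p[0],p[1],.028,3.3,P,B)
```

```text
[0.61992819 0.00536825]
0.05990943475107126 94.1507149425291
 shift [ 5.7  15.26  1.85] rot [ 0.51 -1.62  0.28]
 shift [0.  8.2 0. ] rot [0. 0. 0.]
```

```bash
python3 -m inch '{"grip":[5,5,5,5,5],"translation":[[1.9,4,0.9],[3.8,8,1.8],[5.7,12,1.85],[5.7,15.2,1.85],[5.7,15.2,1.85]],"rot":[[0.5,-1.7,0.3],[0.5,-1.7,0.3],[0.5,-1.7,0.3],[0.5,-1.7,0.3],[0.5,-1.7,0.3]]}'
python3 - <<'E'
from h import *
st(); plan(.6199,.0054,.028,3.4)
E
```

```text
time_s: 2.38
tcp_pos: [0.6138, 0.008, 0.1022]
eef_rot: [-1.569, -0.038, 0.061]
force: [-2.5, 0.6, -0.5]
opening: 0.05
t 2.38 tcp [0.6138 0.008  0.1022] op 0.05 F [-2.5  0.6 -0.5]
[[ 0.998 -0.015 -0.063]
 [ 0.063  0.     0.998]
 [-0.015 -1.     0.001]]
 shift [ 0.7   7.41 -0.3 ] rot [-0.07  0.21 -0.86]
```

```bash
python3 -m inch '{"grip":[5,5,5,5,5],"translation":[[0.7,0,-0.3],[0.7,2,-0.3],[0.7,4,-0.3],[0.7,5,-0.3],[0.7,5,-0.3]],"rot":[[0,0.2,-0.9],[0,0.2,-0.9],[0,0.2,-0.9],[0,0.2,-0.9],[0,0.2,-0.9]]}'
python3 - <<'E'
from h import *
st(); plan(.6199,.0054,.028,3.4)
E
```

```text
time_s: 2.8
tcp_pos: [0.619, 0.0061, 0.0521]
eef_rot: [-1.569, -0.047, 0.048]
force: [-0.6, -1.0, -0.7]
opening: 0.0499
t 2.8 tcp [0.619  0.0061 0.0521] op 0.0499 F [-0.6 -1.  -0.7]
[[ 0.998 -0.001 -0.06 ]
 [ 0.06   0.001  0.998]
 [-0.001 -1.     0.001]]
 shift [ 0.08  2.4  -0.08] rot [-0.08  0.07 -0.05]
```

Down, close, then lift.

```bash
python3 -m inch '{"grip":[5,5,5,5,5],"translation":[[0.1,0.8,-0.1],[0.1,1.6,-0.1],[0.1,2.4,-0.1],[0.1,2.4,-0.1],[0.1,2.4,-0.1]],"rot":[[0,0,0],[0,0,0],[0,0,0],[0,0,0],[0,0,0]]}'
python3 -m inch '{"grip":[0.8,0.8,0.8,0.8,0.8],"translation":[[0,0,0],[0,0,0],[0,0,0],[0,0,0],[0,0,0]],"rot":[[0,0,0],[0,0,0],[0,0,0],[0,0,0],[0,0,0]]}' 60
python3 -m inch '{"grip":[0.8,0.8,0.8,0.8,0.8],"translation":[[0,0,0],[0,0,0],[0,0,0],[0,-1,0],[0,-1.5,0]],"rot":[[0,0,0],[0,0,0],[0,0,0],[0,0,0],[0,0,0]]}' 60
```

```text
time_s: 3.22
tcp_pos: [0.6196, 0.0052, 0.0277]
eef_rot: [-1.569, -0.046, 0.049]
force: [0.2, -0.3, 0.8]
opening: 0.0499
time_s: 3.63
tcp_pos: [0.6202, 0.0052, 0.0283]
eef_rot: [-1.569, -0.047, 0.048]
force: [-0.2, 1.0, 2.2]
opening: 0.0109
time_s: 4.05
tcp_pos: [0.6204, 0.0051, 0.044]
eef_rot: [-1.569, -0.047, 0.048]
force: [0.6, -0.7, -1.0]
opening: 0.0108
```

Run:
```python
from h import *
import pickle
C=pickle.load(open('c0.pkl','rb'))
for n,seed in(('scene',(208,165)),('side',(405,188))):
    c=C[n]; g=cv2.GaussianBlur(cv2.cvtColor(c['img'],cv2.COLOR_RGB2GRAY),(3,3),0)
    m=(g<(62 if n=='scene' else 75)).astype('uint8'); k,l=cv2.connectedComponents(m)
    mm=(l==l[seed[1],seed[0]]).astype('uint8'); ct=max(cv2.findContours(mm,cv2.RETR_EXTERNAL,cv2.CHAIN_APPROX_NONE)[0],key=cv2.contourArea)[:,0]
    P=np.array([ray(c,*p,.002) for p in ct.astype(float)]); r=cv2.minAreaRect((P*1000).astype('float32')); print(n,g[seed[1],seed[0]],r)
print(np.round(bot.read_state()['q'],2))
plan(.476,-.368,.17,-90)
```

```text
scene 26 ((481.15228271484375, -373.585693359375), (118.23892974853516, 327.4542236328125), 87.20567321777344)
side 21 ((478.05548095703125, -366.2318420410156), (120.1651840209961, 326.9640197753906), 87.17887115478516)
[ 0.01  0.55 -0.2   0.83  0.    1.52]
 shift [ -5.56  -4.21 -12.12] rot [-3.000e-02 -2.884e+01  1.000e-02]
 shift [-10.72  -4.21  -7.93] rot [-3.000e-02 -2.884e+01  1.000e-02]
 shift [-13.22  -4.2   -1.78] rot [-3.000e-02 -2.884e+01  1.000e-02]
```

```bash
python3 -m inch '{"grip":[0.8,0.8,0.8,0.8,0.8],"translation":[[0,-2,0],[0,-4.5,0],[0,-7,0],[0,-9.5,0],[0,-9.5,0]],"rot":[[0,0,0],[0,0,0],[0,0,0],[0,0,0],[0,0,0]]}'
python3 - <<'E'
from h import *
st(); plan(.4795,-.37,.14,87.2)
E
```

```text
time_s: 4.47
tcp_pos: [0.6235, 0.005, 0.1453]
eef_rot: [-1.569, -0.054, 0.041]
force: [1.3, 0.6, -1.0]
opening: 0.011
t 4.47 tcp [0.6235 0.005  0.1453] op 0.011 F [ 1.3  0.6 -1. ]
[[ 0.998  0.008 -0.061]
 [ 0.061  0.001  0.998]
 [ 0.008 -1.     0.001]]
 shift [ -5.55   0.12 -12.19] rot [  0.11 -27.91   0.14]
 shift [-10.61   0.12  -8.17] rot [  0.11 -27.91   0.14]
 shift [-13.2    0.14  -2.26] rot [  0.11 -27.91   0.14]
```

```bash
python3 -m inch '{"grip":[0.8,0.8,0.8,0.8,0.8],"translation":[[-1.1,0,-2.4],[-2.2,0,-4.9],[-3.3,0,-7.3],[-4.4,0.1,-9.7],[-5.5,0.1,-12.2]],"rot":[[0,-5.6,0],[0,-11.2,0],[0,-16.7,0],[0,-22.3,0],[0,-27.9,0]]}'
python3 -m inch '{"grip":[0.8,0.8,0.8,0.8,0.8],"translation":[[-2.1,0,-1.6],[-4.2,0,-3.3],[-6.4,0,-4.9],[-8.5,0.1,-6.5],[-10.6,0.1,-8.2]],"rot":[[0,-5.6,0],[0,-11.2,0],[0,-16.7,0],[0,-22.3,0],[0,-27.9,0]]}'
python3 -m inch '{"grip":[0.8,0.8,0.8,0.8,0.8],"translation":[[-2.6,0,-0.5],[-5.2,0,-0.9],[-7.9,0,-1.4],[-10.5,0.1,-1.8],[-13.2,0.1,-2.3]],"rot":[[0,-5.6,0],[0,-11.2,0],[0,-16.7,0],[0,-22.3,0],[0,-27.9,0]]}'
python3 -m inch '{"grip":[0.8,0.8,0.8],"translation":[[0,0,0],[0,0,0],[0,0,0]],"rot":[[0,0,0],[0,0,0],[0,0,0]]}'
python3 - <<'E'
from h import *
st(); plan(.4795,-.37,.14,87.2); cap('wrist','w2.png')
E
```

```text
time_s: 4.88
tcp_pos: [0.5747, -0.1208, 0.1434]
eef_rot: [-1.527, -0.439, 0.428]
force: [-0.6, 0.6, -1.1]
opening: 0.0111
time_s: 5.3
tcp_pos: [0.526, -0.2469, 0.1415]
eef_rot: [-1.414, -0.819, 0.809]
force: [0.4, 0.3, -0.8]
opening: 0.0108
time_s: 5.72
tcp_pos: [0.4782, -0.373, 0.1396]
eef_rot: [-1.225, -1.189, 1.18]
force: [0.7, 0.1, -0.9]
opening: 0.0106
time_s: 5.97
tcp_pos: [0.4777, -0.3724, 0.1392]
eef_rot: [-1.224, -1.188, 1.178]
force: [0.3, -0.3, -1.5]
opening: 0.0109
t 5.97 tcp [ 0.4777 -0.3724  0.1392] op 0.0109 F [ 0.3 -0.3 -1.5]
[[ 0.035  0.003 -0.999]
 [ 0.999  0.005  0.035]
 [ 0.005 -1.    -0.003]]
 shift [ 0.25 -0.08 -0.17] rot [0.18 0.78 0.3 ]
```

View pics/w2.png

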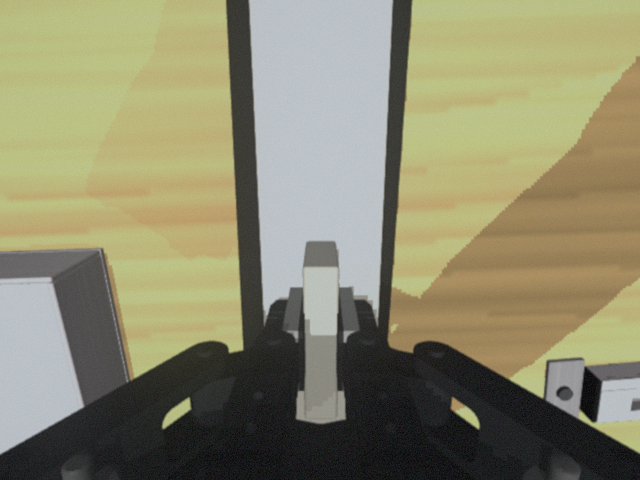

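The wrist view shows the cover held over the mat. The mat edges run (228,0)-(243,345) and (412,0)-(392,310), and the cover edges run (248,0)-(263,320) and (391,0)-(380,300).

Run:
```python
from h import *
c=cap('wrist')
def L(l,r,z):
    f=lambda e,v:(e[0][0]+(e[1][0]-e[0][0])*(v-e[0][1])/(e[1][1]-e[0][1]),v)
    A=[(ray(c,*f(e,0),z),ray(c,*f(e,300),z)) for e in(l,r)]
    for a,b in A: v=b-a; print('  edge',np.round(a,4),np.round(b,4),'ang',np.degrees(np.arctan2(v[1],v[0])), 'y at .4795', a[1]+v[1]*(.4795-a[0])/v[0])
print('mat');L(((228,0),(243,345)),((412,0),(392,310)),.002)
print('cover');L(((248,0),(263,320)),((391,0),(380,300)),.135)
```

```text
mat
  edge [ 0.3261 -0.4261] [ 0.5377 -0.4372] ang -2.9939255233520825 y at .4795 -0.4341112707389456
  edge [ 0.3299 -0.3074] [ 0.542  -0.3155] ang -2.2033735491765016 y at .4795 -0.3131143898887293
cover
  edge [ 0.3641 -0.3929] [ 0.4754 -0.3966] ang -1.92385994897039 y at .4795 -0.3967818096852236
  edge [ 0.3656 -0.3444] [ 0.4772 -0.3469] ang -1.282537415812681 y at .4795 -0.34693825181288734
```

```bash
python3 -m inch '{"grip":[0.8,0.8,0.8,0.8,0.8],"translation":[[-0.15,2.5,-0.2],[-0.15,5,-0.2],[-0.15,7.5,-0.2],[-0.15,9.5,-0.2],[-0.15,9.5,-0.2]],"rot":[[0.2,0.7,0.3],[0.2,0.7,0.3],[0.2,0.7,0.3],[0.2,0.7,0.3],[0.2,0.7,0.3]]}'
python3 - <<'E'
from h import *
st(); plan(.4795,-.374,.0175,87.2)
E
```

```text
time_s: 6.48
tcp_pos: [0.4782, -0.3694, 0.0402]
eef_rot: [-1.221, -1.174, 1.177]
force: [-1.4, 0.6, -2.0]
opening: 0.0109
t 6.48 tcp [ 0.4782 -0.3694  0.0402] op 0.0109 F [-1.4  0.6 -2. ]
[[ 0.044 -0.007 -0.999]
 [ 0.999  0.005  0.044]
 [ 0.005 -1.     0.007]]
 shift [-0.47  2.27 -0.17] rot [-0.39  0.28  0.26]
```

```bash
python3 -m inch '{"grip":[0.8,0.8,0.8,0.8,0.8],"translation":[[-0.4,0.5,-0.2],[-0.4,1,-0.2],[-0.4,1.5,-0.2],[-0.4,1.9,-0.2],[-0.4,1.9,-0.2]],"rot":[[-0.4,0.3,0.3],[-0.4,0.3,0.3],[-0.4,0.3,0.3],[-0.4,0.3,0.3],[-0.4,0.3,0.3]]}'
python3 - <<'E'
from h import *
st(); plan(.4795,-.374,.0175,87.2)
E
```

```text
time_s: 6.9
tcp_pos: [0.4799, -0.3733, 0.0211]
eef_rot: [-1.233, -1.173, 1.173]
force: [-0.2, 0.2, -0.7]
opening: 0.0107
t 6.9 tcp [ 0.4799 -0.3733  0.0211] op 0.0107 F [-0.2  0.2 -0.7]
[[ 0.049  0.    -0.999]
 [ 0.999 -0.001  0.049]
 [-0.001 -1.    -0.   ]]
 shift [-0.07  0.36  0.03] rot [ 0.01 -0.02 -0.04]
```

```bash
python3 -m inch '{"grip":[0.8,0.8,0.8,0.8,0.8],"translation":[[-0.1,0.1,0],[-0.1,0.2,0],[-0.1,0.3,0],[-0.1,0.4,0],[-0.1,0.4,0]],"rot":[[0,0,0],[0,0,0],[0,0,0],[0,0,0],[0,0,0]]}'
```

```text
time_s: 7.32
tcp_pos: [0.48, -0.3745, 0.0173]
eef_rot: [-1.233, -1.173, 1.173]
force: [0.3, 0.5, -0.2]
opening: 0.0112
```

```bash
python3 -m inch '{"grip":[2,3.5,4.5,4.5,4.5],"translation":[[0,0.1,0],[0,0.1,0],[0,0.1,0],[0,0.1,0],[0,0.1,0]],"rot":[[0,0,0],[0,0,0],[0,0,0],[0,0,0],[0,0,0]]}'
python3 -m inch '{"grip":[4.5,4.5,4.5,4.5,4.5],"translation":[[0,-0.5,0],[0,-3,0],[0,-6,0],[0,-10,0],[0,-14,0]],"rot":[[0,0,0],[0,0,0],[0,0,0],[0,0,0],[0,0,0]]}'
python3 -m inch '{"grip":[4.5,4.5,4.5,4.5],"translation":[[0,-4,0],[0,-8,0],[0,-10,0],[0,-10,0]],"rot":[[0,0,0],[0,0,0],[0,0,0],[0,0,0]]}'
python3 - <<'E'
from h import *
st(); cap('wrist','w3.png')
E
```

```text
time_s: 7.73
tcp_pos: [0.4801, -0.3746, 0.0163]
eef_rot: [-1.233, -1.173, 1.173]
force: [0.1, 0.3, -0.1]
opening: 0.045
time_s: 8.15
tcp_pos: [0.4791, -0.3737, 0.1574]
eef_rot: [-1.231, -1.172, 1.173]
force: [1.5, -1.4, -0.6]
opening: 0.0447
time_s: 8.48
tcp_pos: [0.4816, -0.3756, 0.2645]
eef_rot: [-1.243, -1.176, 1.174]
force: [1.3, -0.2, -0.1]
opening: 0.045
t 8.48 tcp [ 0.4816 -0.3756  0.2645] op 0.045 F [ 1.3 -0.2 -0.1]
[[ 0.049  0.008 -0.999]
 [ 0.999 -0.007  0.049]
 [-0.007 -1.    -0.009]]
```

View pics/w3.png

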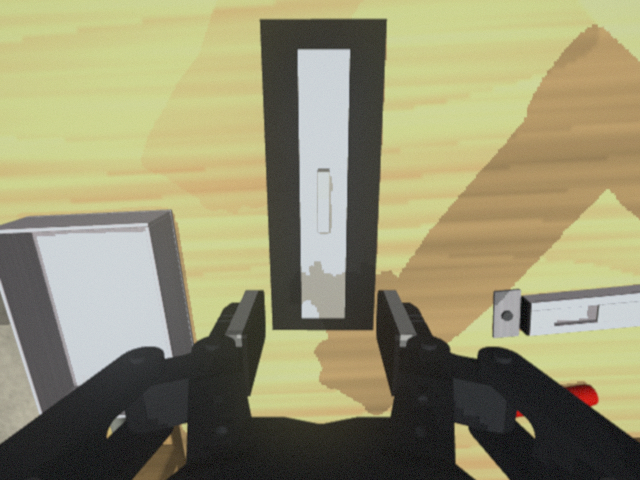

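The cover lies centred along the mat, at (324,185) within mat rows 19-329. Next I go and look at the uncovered rail and the anchors.

Run:
```python
from h import *
c=cap('wrist')
m=np.array([ray(c,*p,.002) for p in((261,20),(386,19),(374,329),(274,329))]);k=np.array([ray(c,*p,.013) for p in((298,50),(350,50),(346,318),(302,318))])
print(m.mean(0),k.mean(0))
plan(.52,-.01,.30,3.3)
```

```text
[ 0.47624214 -0.37240054] [ 0.48001987 -0.37234813]
 shift [12.19 -1.39 -0.75] rot [ 4.000e-02  2.796e+01 -1.000e-02]
 shift [11.11 -1.39  5.05] rot [ 4.000e-02  2.796e+01 -1.000e-02]
 shift [ 7.45 -1.38  9.68] rot [ 4.000e-02  2.796e+01 -1.000e-02]
```

```bash
python3 -m inch '{"grip":[4.5,4.5,4.5,4.5,4.5],"translation":[[2.4,-0.3,-0.2],[4.9,-0.6,-0.3],[7.3,-0.8,-0.4],[9.8,-1.1,-0.6],[12.2,-1.4,-0.8]],"rot":[[0,5.6,0],[0,11.2,0],[0,16.8,0],[0,22.4,0],[0,28,0]]}'
python3 -m inch '{"grip":[4.5,4.5,4.5,4.5,4.5],"translation":[[2.2,-0.3,1],[4.4,-0.6,2],[6.7,-0.8,3],[8.9,-1.1,4],[11.1,-1.4,5]],"rot":[[0,5.6,0],[0,11.2,0],[0,16.8,0],[0,22.4,0],[0,28,0]]}'
python3 -m inch '{"grip":[4.5,4.5,4.5,4.5,4.5],"translation":[[2,-0.3,2.5],[4,-0.6,5],[6,-0.8,7.5],[7.5,-1.1,9.7],[7.5,-1.4,9.7]],"rot":[[0,5.6,0],[0,11.2,0],[0,16.8,0],[0,22.4,0],[0,28,0]]}'
python3 -m inch '{"grip":[4.5,4.5,4.5],"translation":[[0,0,0],[0,0,0],[0,0,0]],"rot":[[0,0,0],[0,0,0],[0,0,0]]}'
python3 - <<'E'
from h import *
import pickle
st(); c=cap('wrist','w4.png'); pickle.dump(c,open('c4.pkl','wb')); print(np.round(bot.read_state()['q'],2))
E
```

```text
time_s: 9.0
tcp_pos: [0.4923, -0.2508, 0.2703]
eef_rot: [-1.416, -0.799, 0.802]
force: [0.3, 0.3, -0.3]
opening: 0.0451
time_s: 9.42
tcp_pos: [0.5055, -0.1284, 0.2821]
eef_rot: [-1.526, -0.413, 0.424]
force: [1.1, -0.6, -0.4]
opening: 0.0448
time_s: 9.83
tcp_pos: [0.5197, -0.0025, 0.294]
eef_rot: [-1.566, -0.027, 0.045]
force: [0.0, -1.6, 0.1]
opening: 0.045
time_s: 10.08
tcp_pos: [0.5189, -0.0028, 0.2925]
eef_rot: [-1.566, -0.026, 0.049]
force: [0.0, -0.5, -0.4]
opening: 0.0452
t 10.08 tcp [ 0.5189 -0.0028  0.2925] op 0.0452 F [ 0.  -0.5 -0.4]
[[ 0.999 -0.015 -0.047]
 [ 0.047  0.004  0.999]
 [-0.015 -1.     0.005]]
[-0.01  0.24 -0.    1.34  0.    1.52]
```

View pics/w4.png

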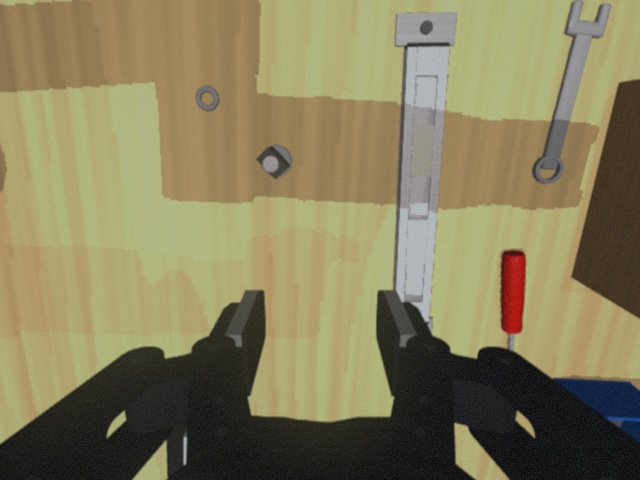

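Run:
```python
import cv2,numpy as np
a=cv2.imread('pics/w4.png'); O=np.zeros((600,800,3),'uint8')
def crop(x,y,w,h,k):
    o=np.clip(cv2.resize(a[y:y+h,x:x+w],None,fx=k,fy=k,interpolation=cv2.INTER_CUBIC)*1.1,0,255).astype('uint8')
    for i in range(0,w,10): cv2.putText(o,str(x+i),(i*k,8),0,.3,(0,0,255))
    for j in range(10,h,10): cv2.putText(o,str(y+j),(0,j*k+3),0,.3,(0,0,255))
    return o
o=crop(390,0,70,150,4);O[:600,:280]=o; o=crop(390,150,70,150,4);O[:600,290:570]=o; o=crop(250,140,46,46,5);O[:230,570:]=o
cv2.imwrite('pics/z4.png',O)
```

```text
(no output)
```

View pics/z4.png

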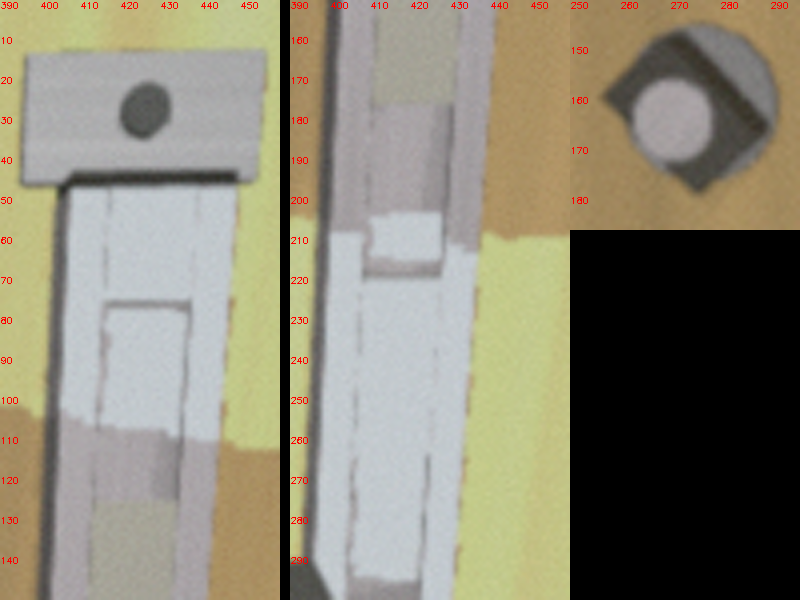

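Run:
```python
from h import *
import pickle
c=pickle.load(open('c4.pkl','rb'))
for n,P in(('w3',((414.5,75),(435.5,75),(432,124.5),(411.5,124.5))),('w2',((409.5,175),(430,175),(426,219.5),(406.5,219.5)))):
    m=np.array([ray(c,*p,.021) for p in P]); print(n,m.mean(0),np.linalg.norm(m-np.roll(m,1,0),axis=1)*1000)
f=[ray(c,*p,.005) for p in((397,12.5),(457,12.5))]; print('foot outer mid',np.mean(f,0),'hole',ray(c,424,27,.005))
# anchor A
k=lambda x,y:(250+(x-570)/5,140+y/5)
g=[ray(c,*k(*p),.049) for p in((674,32),(770,125),(700,193),(602,97))]; g=np.array(g); print('block',g.mean(0),np.linalg.norm(g-np.roll(g,1,0),axis=1)*1000)
for i,j in((0,1),(3,2)): v=g[j]-g[i]; print(np.degrees(np.arctan2(v[1],v[0])))
print('button',ray(c,*k(672,120),.059), 'collar centre',ray(c,*k(705,100),.019))
```

```text
w3 [0.61438711 0.10055496] [47.55842776 20.97314582 47.52399297 21.17533364]
w2 [6.20817744e-01 4.84884646e-04] [49.04873735 21.94027086 49.01464302 21.55920014]
foot outer mid [0.61164109 0.18414747] hole [0.61028557 0.17106874]
block [0.46592844 0.03296372] [19.47555195 25.9220449  19.81826815 26.85501853]
-41.44311215412429
-42.31499632279912
button [0.46441742 0.03222851] collar centre [0.4658817  0.03304698]
```

Windows 2 and 3 measure 49×22 and 47.5×21 mm, at (0.6205, 0.001) and (0.6145, 0.1008), with rail yaw 93.4°. Anchor A stands at (0.4655, 0.033), with its head x axis at −42°.

Run:
```python
from h import *
plan(.4655,.0328,.11,48.1)
```

```text
shift [-2.47  9.19  1.87] rot [ -0.28 -22.72  -0.32]
 shift [-1.59  9.16  2.73] rot [ -0.28 -22.72  -0.32]
```

```bash
python3 -m inch '{"grip":[4.5,4.5,4.5,4.5,4.5],"translation":[[-0.6,2.3,0.5],[-1.2,4.6,0.9],[-1.9,6.9,1.4],[-2.5,9.2,1.9],[-2.5,9.2,1.9]],"rot":[[0,-5.7,0],[0,-11.4,0],[0,-17,-0.3],[-0.3,-22.7,-0.3],[-0.3,-22.7,-0.3]]}'
python3 -m inch '{"grip":[4.5,4.5,4.5,4.5,4.5],"translation":[[-0.4,2.3,0.7],[-0.8,4.6,1.4],[-1.2,6.9,2],[-1.6,9.2,2.7],[-1.6,9.2,2.7]],"rot":[[0,-5.7,0],[0,-11.4,0],[0,-17,-0.3],[-0.3,-22.7,-0.3],[-0.3,-22.7,-0.3]]}'
python3 -m inch '{"grip":[4.5,4.5,4.5],"translation":[[0,0,0],[0,0,0],[0,0,0]],"rot":[[0,0,0],[0,0,0],[0,0,0]]}'
python3 - <<'E'
from h import *
import pickle
st(); plan(.4655,.0328,.022,48.1); c=cap('wrist','w5.png')
P=[proj(c,(.4655,.0328,z)) for z in(.059,.049,.019)]; print(np.round(P,1))
E
```

```text
time_s: 10.55
tcp_pos: [0.4864, 0.0147, 0.1967]
eef_rot: [-1.538, -0.334, 0.363]
force: [-0.6, -0.2, -0.1]
opening: 0.0451
time_s: 10.97
tcp_pos: [0.4546, 0.0317, 0.1024]
eef_rot: [-1.463, -0.641, 0.67]
force: [-0.7, -0.4, -0.4]
opening: 0.0453
time_s: 11.22
tcp_pos: [0.4569, 0.0313, 0.104]
eef_rot: [-1.465, -0.642, 0.666]
force: [-0.2, -0.3, 0.5]
opening: 0.045
t 11.22 tcp [0.4569 0.0313 0.104 ] op 0.045 F [-0.2 -0.3  0.5]
[[ 0.669 -0.016 -0.743]
 [ 0.743 -0.001  0.669]
 [-0.012 -1.     0.011]]
 shift [ 0.78  8.19 -0.63] rot [-0.62 -0.11 -0.66]
[[335.3 279.7]
 [334.8 272.9]
 [333.6 256. ]]
```

View pics/w5.png

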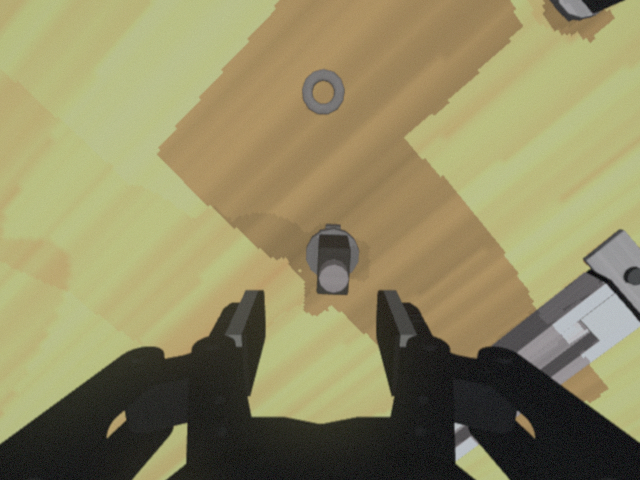

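The anchor is upright and square to the jaws, with the button at (334,275) against a prediction of (335,280). I shift by that small difference.

Run:
```python
from h import *
c=cap('wrist'); b=ray(c,334,275,.059); k=ray(c,332.5,252,.019); print(b,k); p=(b+k)/2; plan(*p,.022,48.1)
```

```text
[0.46312959 0.03413635] [0.46311459 0.03409967]
 shift [ 0.72  8.17 -0.39] rot [-0.63 -0.06 -0.66]
```

```bash
python3 -m inch '{"grip":[4.5,4.5,4.5,4.5,4.5],"translation":[[0.7,0,-0.4],[0.7,1.5,-0.4],[0.7,3,-0.4],[0.7,4,-0.4],[0.7,4,-0.4]],"rot":[[-0.6,0,-0.7],[-0.6,0,-0.7],[-0.6,0,-0.7],[-0.6,0,-0.7],[-0.6,0,-0.7]]}'
python3 - <<'E'
from h import *
st(); plan(.4631,.0341,.022,48.1)
E
```

```text
time_s: 11.73
tcp_pos: [0.4633, 0.034, 0.0626]
eef_rot: [-1.469, -0.654, 0.655]
force: [0.5, -0.3, 0.5]
opening: 0.0451
t 11.73 tcp [0.4633 0.034  0.0626] op 0.0451 F [ 0.5 -0.3  0.5]
[[ 0.669 -0.001 -0.743]
 [ 0.743  0.001  0.669]
 [-0.    -1.     0.001]]
 shift [-0.    4.06  0.01] rot [-0.08 -0.09 -0.01]
```

```bash
python3 -m inch '{"grip":[4.5,4.5,4.5,4.5,4.5],"translation":[[0,1,0],[0,2,0],[0,3,0],[0,4,0],[0,4,0]],"rot":[[0,0,0],[0,0,0],[0,0,0],[0,0,0],[0,0,0]]}'
python3 -m inch '{"grip":[1.4,1.4,1.4,1.4,1.4],"translation":[[0,0,0],[0,0,0],[0,0,0],[0,0,0],[0,0,0]],"rot":[[0,0,0],[0,0,0],[0,0,0],[0,0,0],[0,0,0]]}' 70
python3 -m inch '{"grip":[1.4,1.4,1.4,1.4,1.4],"translation":[[0,0,0],[0,0,0],[0,-1,0],[0,-3,0],[0,-5,0]],"rot":[[0,0,0],[0,0,0],[0,0,0],[0,0,0],[0,0,0]]}' 70
python3 - <<'E'
from h import *
st(); plan(.60,.0095,.11,3.4)
E
```

```text
time_s: 12.15
tcp_pos: [0.4633, 0.0341, 0.0222]
eef_rot: [-1.468, -0.653, 0.655]
force: [-0.3, -0.8, -0.3]
opening: 0.045
time_s: 12.57
tcp_pos: [0.4645, 0.0342, 0.0232]
eef_rot: [-1.469, -0.655, 0.653]
force: [-0.4, 1.1, 7.1]
opening: 0.0165
time_s: 12.98
tcp_pos: [0.4627, 0.034, 0.0727]
eef_rot: [-1.468, -0.652, 0.656]
force: [0.3, 0.4, -0.5]
opening: 0.0167
t 12.98 tcp [0.4627 0.034  0.0727] op 0.0167 F [ 0.3  0.4 -0.5]
[[ 0.669 -0.003 -0.743]
 [ 0.743  0.001  0.669]
 [-0.001 -1.     0.003]]
 shift [ 3.68 -1.89 -5.91] rot [-0.06 22.29 -0.07]
 shift [ 5.65 -1.88 -4.08] rot [-0.06 22.29 -0.07]
```

Run:
```python
from h import *
plan(.623,-.05,.11,3.4)
```

```text
shift [ 2.24 -1.89 -8.76] rot [-0.06 22.29 -0.07]
 shift [ 5.4  -1.88 -7.26] rot [-0.06 22.29 -0.07]
```

```bash
python3 -m inch '{"grip":[1.4,1.4,1.4,1.4,1.4],"translation":[[0.5,-0.4,-2],[1,-0.9,-4],[1.6,-1.4,-6],[2.2,-1.9,-8.7],[2.2,-1.9,-8.7]],"rot":[[0,5.6,0],[0,11.2,0],[0,16.8,0],[0,22.3,0],[0,22.3,0]]}'
python3 -m inch '{"grip":[1.4,1.4,1.4,1.4,1.4],"translation":[[1.3,-0.4,-1.8],[2.7,-0.9,-3.6],[4,-1.4,-5.4],[5.4,-1.9,-7.2],[5.4,-1.9,-7.2]],"rot":[[0,5.6,0],[0,11.2,0],[0,16.8,0],[0,22.3,0],[0,22.3,0]]}'
python3 -m inch '{"grip":[1.4,1.4,1.4],"translation":[[0,0,0],[0,0,0],[0,0,0]],"rot":[[0,0,0],[0,0,0],[0,0,0]]}'
python3 - <<'E'
from h import *
import pickle
st(); c=cap('wrist'); pickle.dump(c,open('c6.pkl','wb')); im=c['img'][:,:,::-1]
z=cv2.resize(im[30:330,220:480],None,fx=2,fy=2,interpolation=cv2.INTER_CUBIC); cv2.imwrite('pics/z6.png',z)
print(np.round([proj(c,(.6205,.001,.021)),proj(c,(.6145,.1008,.021))],1))
E
```

```text
time_s: 13.4
tcp_pos: [0.5482, -0.01, 0.0926]
eef_rot: [-1.544, -0.351, 0.345]
force: [2.0, 0.1, -1.8]
opening: 0.0167
time_s: 13.82
tcp_pos: [0.6323, -0.0537, 0.1125]
eef_rot: [-1.573, -0.047, 0.032]
force: [1.3, 0.4, -2.2]
opening: 0.0165
time_s: 14.07
tcp_pos: [0.6309, -0.0533, 0.1117]
eef_rot: [-1.572, -0.046, 0.035]
force: [-0.5, -0.6, -1.2]
opening: 0.0166
t 14.07 tcp [ 0.6309 -0.0533  0.1117] op 0.0166 F [-0.5 -0.6 -1.2]
[[ 0.999  0.008 -0.052]
 [ 0.052 -0.002  0.999]
 [ 0.008 -1.    -0.002]]
[[307.7 155. ]
 [304.4 -39.4]]
```

View pics/z6.png

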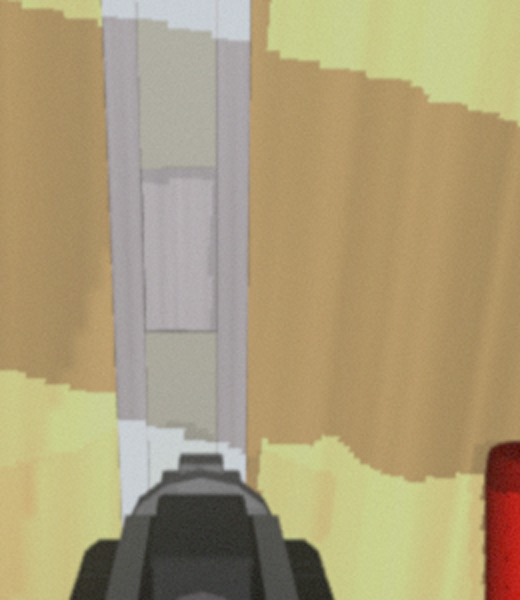

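The window corners are at pixels (290.5,113), (328.5,113), (328,195) and (292.5,195), so win2 is empty and open. The head leads with its narrow side centred at x ≈ 320.5.

Run:
```python
from h import *
import pickle
c=pickle.load(open('c6.pkl','rb'))
m=np.array([ray(c,*p,.021) for p in((290.5,113),(328.5,113),(328,195),(292.5,195))]); print(m.mean(0),np.linalg.norm(m-np.roll(m,1,0),axis=1)*1000)
for l in (((289,39),(294,240)),((328.5,45),(328,245))):
    a,b=[ray(c,*p,.021) for p in l]; v=a-b; print('slot edge yaw',np.degrees(np.arctan2(v[1],v[0])))
for l in (((271.5,35),(279.5,240)),((344,55),(343.5,255))):
    a,b=[ray(c,*p,.021) for p in l]; v=a-b; print('rail edge yaw',np.degrees(np.arctan2(v[1],v[0])))
z=bot.read_state()['tcp_pos'][2]-.0232
hl,hr=ray(c,310,258,z+.008),ray(c,331,258,z+.008); mid=(hl+hr)/2; print('head front mid',mid,np.linalg.norm(hr-hl)); p=np.array(bot.read_state()['tcp_pos'][:2]); d=mid-p; a=np.radians(3)
print('head lateral offset vs tcp mm',1000*d@[np.cos(a),np.sin(a)],'fwd',1000*d@[-np.sin(a),np.cos(a)])
w=m.mean(0); P,B=plan(*w,.11,3.4)
```

```text
[0.62184484 0.00095822] [48.05697056 22.08487765 48.09007875 21.8950573 ]
slot edge yaw 93.25271480634905
slot edge yaw 93.19241594452888
rail edge yaw 93.41433156217168
rail edge yaw 93.85113623724517
head front mid [ 0.62964419 -0.03734309] 0.009199210628328654
head lateral offset vs tcp mm -0.3253913894005358 fwd 15.954683178549894
 shift [-0.62  0.17  5.46] rot [ 0.13 -0.45  0.44]
```

```bash
python3 -m inch '{"grip":[1.4,1.4,1.4,1.4,1.4],"translation":[[-0.6,0,1.4],[-0.6,0,2.8],[-0.6,0.1,4.2],[-0.6,0.2,5.4],[-0.6,0.2,5.4]],"rot":[[0.1,-0.4,0.4],[0.1,-0.4,0.4],[0.1,-0.4,0.4],[0.1,-0.4,0.4],[0.1,-0.4,0.4]]}'
python3 -m inch '{"grip":[1.4,1.4,1.4,1.4,1.4],"translation":[[0,1,0],[0,2.5,0],[0,4,0],[0,5.2,0],[0,5.2,0]],"rot":[[0,0,0],[0,0,0],[0,0,0],[0,0,0],[0,0,0]]}'
python3 - <<'E'
from h import *
st(); plan(.622,.0008,.0312,3.35)
E
```

```text
time_s: 14.53
tcp_pos: [0.6216, 0.0039, 0.1095]
eef_rot: [-1.569, -0.049, 0.049]
force: [0.7, -0.1, -1.7]
opening: 0.0167
time_s: 14.95
tcp_pos: [0.6191, 0.0038, 0.0541]
eef_rot: [-1.57, -0.045, 0.053]
force: [-0.7, 0.8, -1.1]
opening: 0.0167
t 14.95 tcp [0.6191 0.0038 0.0541] op 0.0167 F [-0.7  0.8 -1.1]
[[ 0.998 -0.005 -0.062]
 [ 0.062  0.001  0.998]
 [-0.005 -1.     0.001]]
 shift [ 0.29  2.28 -0.32] rot [-0.05  0.22 -0.31]
```

```bash
python3 -m inch '{"grip":[1.4,1.4,1.4,1.4],"translation":[[0.3,0,-0.3],[0.3,0,-0.3],[0.3,0,-0.3],[0.3,0,-0.3]],"rot":[[0,0.2,-0.3],[0,0.2,-0.3],[0,0.2,-0.3],[0,0.2,-0.3]]}'
python3 - <<'E'
from h import *
st(); plan(.622,.0008,.0312,3.35)
E
```

```text
time_s: 15.28
tcp_pos: [0.623, 0.0008, 0.0548]
eef_rot: [-1.57, -0.047, 0.045]
force: [0.6, -0.3, -1.0]
opening: 0.017
t 15.28 tcp [0.623  0.0008 0.0548] op 0.017 F [ 0.6 -0.3 -1. ]
[[ 0.998  0.001 -0.058]
 [ 0.058  0.001  0.998]
 [ 0.002 -1.     0.001]]
 shift [-0.1   2.36  0.  ] rot [-0.04  0.    0.09]
```

```bash
python3 -m inch '{"grip":[1.4,1.4,1.4,1.4,1.4],"translation":[[-0.1,0.4,0],[-0.1,0.8,0],[-0.1,1.2,0],[-0.1,1.5,0],[-0.1,1.5,0]],"rot":[[0,0,0],[0,0,0],[0,0,0],[0,0,0],[0,0,0]]}'
python3 -m inch '{"grip":[1.4,1.4,1.4,1.4,1.4],"translation":[[0,0.2,0],[0,0.4,0],[0,0.6,0],[0,0.8,0],[0,0.8,0]],"rot":[[0,0,0],[0,0,0],[0,0,0],[0,0,0],[0,0,0]]}'
python3 - <<'E'
from h import *
st(); plan(.622,.0008,.0312,3.35)
E
```

```text
time_s: 15.7
tcp_pos: [0.6212, 0.0008, 0.0388]
eef_rot: [-1.569, -0.046, 0.046]
force: [-0.6, -1.2, -0.8]
opening: 0.0166
time_s: 16.12
tcp_pos: [0.6213, 0.0008, 0.0312]
eef_rot: [-1.57, -0.046, 0.046]
force: [-1.6, 0.3, 0.9]
opening: 0.017
t 16.12 tcp [0.6213 0.0008 0.0312] op 0.017 F [-1.6  0.3  0.9]
[[ 0.998 -0.    -0.059]
 [ 0.059  0.001  0.998]
 [ 0.    -1.     0.001]]
 shift [ 0.07  0.   -0.01] rot [-0.04  0.01  0.  ]
```

```bash
python3 -m inch '{"grip":[1.4,1.4,1.4,1.4],"translation":[[0.07,0.05,0],[0.07,0.1,0],[0.07,0.15,0],[0.07,0.15,0]],"rot":[[0,0,0],[0,0,0],[0,0,0],[0,0,0]]}'
```

```text
time_s: 16.45
tcp_pos: [0.6214, 0.0008, 0.0312]
eef_rot: [-1.57, -0.046, 0.046]
force: [-4.8, 0.3, 10.4]
opening: 0.0168
```

```bash
python3 -m inch '{"grip":[1.4,1.4,1.4,1.4,1.4],"translation":[[0,-0.05,0],[-0.1,-0.05,0],[-0.2,-0.05,0],[-0.3,-0.05,0],[-0.3,-0.05,0]],"rot":[[0,0,0],[0,0,0],[0,0,0],[0,0,0],[0,0,0]]}'
python3 -m inch '{"grip":[1.4,1.4,1.4,1.4,1.4],"translation":[[0,0,0],[0.1,0,0],[0.2,0,0],[0.3,0,0],[0.3,0,0]],"rot":[[0,0,0],[0,0,0],[0,0,0],[0,0,0],[0,0,0]]}'
```

```text
time_s: 16.87
tcp_pos: [0.6191, 0.0007, 0.0315]
eef_rot: [-1.57, -0.047, 0.045]
force: [2.3, -0.4, -2.5]
opening: 0.0168
time_s: 17.28
tcp_pos: [0.6223, 0.0009, 0.0314]
eef_rot: [-1.569, -0.047, 0.045]
force: [-0.4, 0.7, -0.8]
opening: 0.0164
```

```bash
python3 -m inch '{"grip":[1.4,1.4,1.4,1.4,1.4],"translation":[[-0.1,0,0],[-0.1,0,0],[-0.1,0,0],[-0.1,0,0],[-0.1,0,0]],"rot":[[0,0,0],[0,-6,0],[0,-12,0],[0,-18,0],[0,-22,0]]}'
python3 -m inch '{"grip":[1.4,1.4,1.4,1.4,1.4],"translation":[[0,0,0],[0,0,0],[0,0,0],[0,0,0],[0,0,0]],"rot":[[0,-6,0],[0,-12,0],[0,-18,0],[0,-24,0],[0,-30,0]]}'
python3 - <<'E'
from h import *
s=st(); print(np.round(s['moment'],2)); plan(.621,.0008,.0314,93.4)
E
```

```text
time_s: 17.7
tcp_pos: [0.6211, 0.0008, 0.0313]
eef_rot: [-1.542, -0.351, 0.35]
force: [0.6, 0.3, -1.9]
opening: 0.0171
time_s: 18.12
tcp_pos: [0.6211, 0.0007, 0.0313]
eef_rot: [-1.433, -0.761, 0.76]
force: [-0.3, 0.1, -1.3]
opening: 0.0168
t 18.12 tcp [0.6211 0.0007 0.0313] op 0.0168 F [-0.3  0.1 -1.3]
[[ 0.56   0.001 -0.828]
 [ 0.828  0.001  0.56 ]
 [ 0.001 -1.    -0.   ]]
[-0.08  0.02 -0.06]
 shift [ 0.   -0.01  0.01] rot [ 1.000e-02 -1.875e+01  2.000e-02]
 shift [ 0.   -0.01  0.  ] rot [ 1.000e-02 -1.875e+01  2.000e-02]
```

```bash
python3 -m inch '{"grip":[1.4,1.4,1.4,1.4],"translation":[[0,0,0],[0,0,0],[0,0,0],[0,0,0]],"rot":[[0,-6,0],[0,-12,0],[0,-19,0],[0,-19,0]]}'
python3 -m inch '{"grip":[1.4,1.4,1.4,1.4,1.4],"translation":[[0,0,0],[0,0,0],[0,0,0],[0,0,0],[0,0,0]],"rot":[[0,-6,0],[0,-12,0],[0,-18.5,0],[0,-18.5,0],[0,-18.5,0]]}'
python3 - <<'E'
from h import *
s=st(); print(np.round(s['moment'],2)); plan(.621,.0008,.0314,93.4)
E
```

```text
time_s: 18.45
tcp_pos: [0.621, 0.0007, 0.0313]
eef_rot: [-1.321, -1.015, 1.014]
force: [-0.3, 0.8, -0.1]
opening: 0.0171
time_s: 18.87
tcp_pos: [0.6209, 0.0007, 0.0313]
eef_rot: [-1.182, -1.252, 1.25]
force: [-0.3, 0.2, -1.3]
opening: 0.0166
t 18.87 tcp [0.6209 0.0007 0.0313] op 0.0166 F [-0.3  0.2 -1.3]
[[-0.057  0.    -0.998]
 [ 0.998  0.001 -0.057]
 [ 0.001 -1.    -0.001]]
[-0.01 -0.01  0.02]
 shift [ 0.01 -0.01 -0.01] rot [ 0.03 -0.15  0.04]
```

```bash
python3 -m inch '{"grip":[1.4,1.4,1.4],"translation":[[0,0.05,0],[0,0.1,0],[0,0.1,0]],"rot":[[0,-0.15,0],[0,-0.15,0],[0,-0.15,0]]}'
python3 -m inch '{"grip":[2.5,4,4,4,4],"translation":[[0,0,0],[0,0,0],[0,0,0],[0,0,0],[0,0,0]],"rot":[[0,0,0],[0,0,0],[0,0,0],[0,0,0],[0,0,0]]}'
python3 -m inch '{"grip":[4,4,4,4,4],"translation":[[0,-1,0],[0,-3,0],[0,-5,0],[0,-6,0],[0,-6,0]],"rot":[[0,0,0],[0,0,0],[0,0,0],[0,0,0],[0,0,0]]}'
python3 -m inch '{"grip":[0,0,0,0,0],"translation":[[0,0,0],[0,0,0],[0,0,0],[0,0,0],[0,0,0]],"rot":[[0,0,0],[0,0,0],[0,0,0],[0,0,0],[0,0,0]]}'
python3 - <<'E'
from h import *
s=st(); plan(.621,.0007,.072,93.4); c=cap('wrist','w7.png')
E
```

```text
time_s: 19.12
tcp_pos: [0.6209, 0.0007, 0.0312]
eef_rot: [-1.182, -1.252, 1.25]
force: [-2.1, -0.7, 5.3]
opening: 0.0169
time_s: 19.53
tcp_pos: [0.6209, 0.0007, 0.0311]
eef_rot: [-1.182, -1.251, 1.25]
force: [0.6, -0.2, 1.0]
opening: 0.0395
time_s: 19.95
tcp_pos: [0.6233, 0.0007, 0.0944]
eef_rot: [-1.187, -1.256, 1.247]
force: [-0.1, -0.1, -0.8]
opening: 0.0399
time_s: 20.37
tcp_pos: [0.6225, 0.0007, 0.0934]
eef_rot: [-1.185, -1.254, 1.248]
force: [0.7, -0.5, -0.1]
opening: 0.0002
t 20.37 tcp [0.6225 0.0007 0.0934] op 0.0002 F [ 0.7 -0.5 -0.1]
[[-0.056  0.005 -0.998]
 [ 0.998  0.001 -0.056]
 [ 0.    -1.    -0.005]]
 shift [0.01 2.14 0.16] rot [ 0.28 -0.18  0.03]
```

View pics/w7.png

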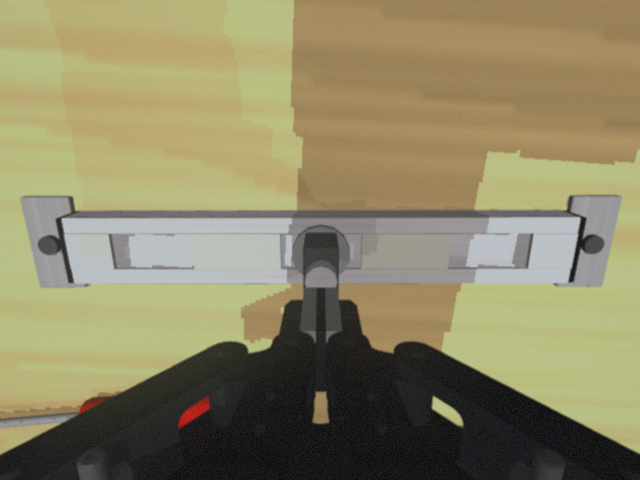

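Anchor A stands upright in the middle window, collar at (320,253), block square across the slot. Now press its button.

```bash
python3 -m inch '{"grip":[0,0,0,0,0],"translation":[[0,0.8,0.15],[0,1.6,0.15],[0,2,0.15],[0,2,0.15],[0,2,0.15]],"rot":[[0.3,-0.2,0],[0.3,-0.2,0],[0.3,-0.2,0],[0.3,-0.2,0],[0.3,-0.2,0]]}'
python3 -m inch '{"grip":[0,0,0,0,0],"translation":[[0,0.25,0],[0,0.5,0],[0,0.7,0],[0,0.9,0],[0,1.0,0]],"rot":[[0,0,0],[0,0,0],[0,0,0],[0,0,0],[0,0,0]]}'
python3 -m inch '{"grip":[0,0,0,0,0],"translation":[[0,0.1,0],[0,0.2,0],[0,0.3,0],[0,0.35,0],[0,0.35,0]],"rot":[[0,0,0],[0,0,0],[0,0,0],[0,0,0],[0,0,0]]}'
```

```text
time_s: 20.83
tcp_pos: [0.6207, 0.0006, 0.0727]
eef_rot: [-1.179, -1.252, 1.253]
force: [-0.3, 0.4, 0.8]
opening: 0.0
time_s: 21.25
tcp_pos: [0.621, 0.0006, 0.0638]
eef_rot: [-1.18, -1.253, 1.253]
force: [-3.0, 0.5, 7.8]
opening: 0.0002
time_s: 21.67
tcp_pos: [0.621, 0.0006, 0.0616]
eef_rot: [-1.18, -1.254, 1.252]
force: [-2.4, -0.1, 6.6]
opening: -0.0003
```

```bash
python3 -m inch '{"grip":[0,0,0,0,0],"translation":[[0,0.2,0],[0,0.3,0],[0,0.4,0],[0,0.5,0],[0,0.5,0]],"rot":[[0,0,0],[0,0,0],[0,0,0],[0,0,0],[0,0,0]]}'
```

```text
time_s: 22.08
tcp_pos: [0.6211, 0.0006, 0.0589]
eef_rot: [-1.182, -1.254, 1.252]
force: [-3.6, -0.1, 13.3]
opening: -0.0
```

```bash
python3 -m inch '{"grip":[0,0,0,0],"translation":[[0,0.15,0],[0,0.3,0],[0,0.3,0],[0,0.3,0]],"rot":[[0,0,0],[0,0,0],[0,0,0],[0,0,0]]}'
```

```text
time_s: 22.42
tcp_pos: [0.6211, 0.0006, 0.0588]
eef_rot: [-1.183, -1.256, 1.251]
force: [-4.9, 0.6, 15.9]
opening: 0.0001
```

Button 1 is home: it stops at 58.8 mm (59 expected) under 16 N. Next is anchor B.

```bash
python3 -m inch '{"grip":[0,0,0,0,0],"translation":[[0,-2,0],[0,-4,0],[0,-7,0],[0,-9,0],[0,-9,0]],"rot":[[0,0,0],[0,0,0],[0,0,0],[0,0,0],[0,0,0]]}'
python3 - <<'E'
from h import *
s=st(); plan(.461,.199,.16,30)
E
```

```text
time_s: 22.83
tcp_pos: [0.6241, 0.0005, 0.1541]
eef_rot: [-1.19, -1.262, 1.247]
force: [0.2, 0.2, 1.4]
opening: 0.0003
t 22.83 tcp [6.241e-01 5.000e-04 1.541e-01] op 0.0003 F [0.2 0.2 1.4]
[[-0.059  0.013 -0.998]
 [ 0.998  0.    -0.059]
 [-0.    -1.    -0.013]]
 shift [10.39 -0.39  7.55] rot [ 0.33 31.7   0.19]
 shift [ 4.87 -0.36 11.88] rot [ 0.33 31.7   0.19]
```

```bash
python3 -m inch '{"grip":[4.5,4.5,4.5,4.5,4.5],"translation":[[2,0,1.5],[4,-0.1,3],[6,-0.2,4.5],[8.2,-0.3,6],[10.4,-0.4,7.5]],"rot":[[0,6.3,0],[0,12.6,0],[0,19,0],[0,25.3,0],[0.3,31.7,0.2]]}'
python3 -m inch '{"grip":[4.5,4.5,4.5,4.5,4.5],"translation":[[1,0,2.4],[2,-0.1,4.8],[3,-0.2,7.2],[4,-0.3,9.6],[4.9,-0.4,11.9]],"rot":[[0,6.3,0],[0,12.6,0],[0,19,0],[0,25.3,0],[0.3,31.7,0.2]]}'
python3 -m inch '{"grip":[4.5,4.5,4.5],"translation":[[0,0,0],[0,0,0],[0,0,0]],"rot":[[0,0,0],[0,0,0],[0,0,0]]}'
python3 - <<'E'
from h import *
import pickle
st(); c=cap('wrist','w8.png'); pickle.dump(c,open('c8.pkl','wb')); im=c['img'][:,:,::-1]
u,v=np.array(proj(c,(.441,.234,.03))).astype(int); print(u,v)
x,y=max(0,u-80),max(0,v-80); print('origin',x,y)
z=cv2.resize(im[y:y+120,x:x+160],None,fx=5,fy=5,interpolation=cv2.INTER_CUBIC); cv2.imwrite('pics/z8.png',np.clip(z*1.3,0,255).astype('uint8'))
E
```

```text
time_s: 23.25
tcp_pos: [0.5417, 0.1004, 0.1566]
eef_rot: [-1.41, -0.838, 0.831]
force: [0.3, 0.1, -0.5]
opening: 0.0452
time_s: 23.67
tcp_pos: [0.4592, 0.2013, 0.1594]
eef_rot: [-1.534, -0.401, 0.402]
force: [-0.1, 0.5, -0.5]
opening: 0.045
time_s: 23.92
tcp_pos: [0.4593, 0.2011, 0.159]
eef_rot: [-1.534, -0.402, 0.404]
force: [-0.8, 0.2, 0.4]
opening: 0.0451
t 23.92 tcp [0.4593 0.2011 0.159 ] op 0.0451 F [-0.8  0.2  0.4]
[[ 0.871 -0.    -0.492]
 [ 0.492 -0.001  0.871]
 [-0.001 -1.    -0.001]]
321 176
origin 241 96
```

View pics/z8.png

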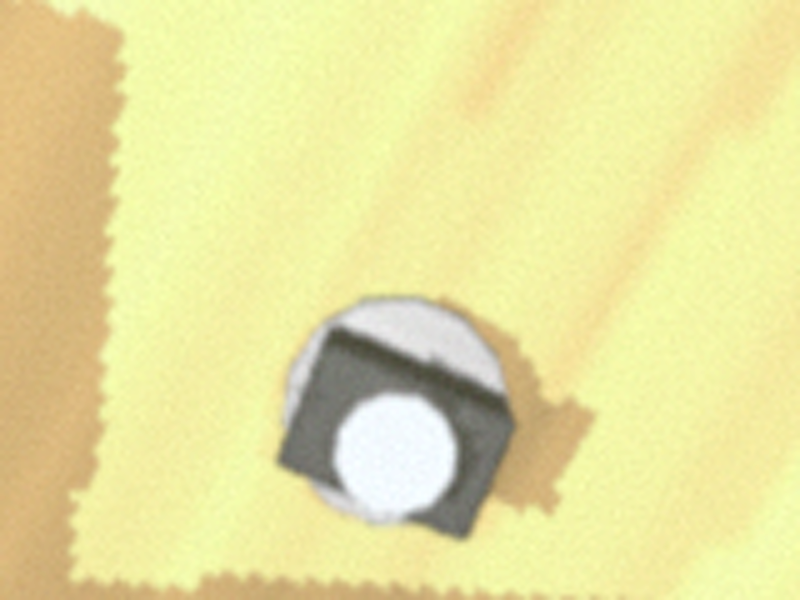

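Run:
```python
from h import *
import pickle
c=pickle.load(open('c8.pkl','rb')); k=lambda x,y:(241+x/5-.4,96+y/5-.4)
g=np.array([ray(c,*k(*p),.049) for p in((328,348),(516,425),(465,538),(280,463))]); print('block',g.mean(0),np.linalg.norm(g-np.roll(g,1,0),axis=1)*1000)
for i,j in((0,1),(3,2)): v=g[j]-g[i]; print(np.degrees(np.arctan2(v[1],v[0])))
for i,j in((3,0),(2,1)): v=g[j]-g[i]; print('y',np.degrees(np.arctan2(v[1],v[0])))
b=ray(c,*k(397,455),.059); q=ray(c,*k(397,410),.019);print('button',b,'collar',q)
p=(b+q)/2
for yaw in(97.6,):
    plan(*p,.11,yaw)
```

```text
block [0.44138448 0.23089288] [16.4409399  26.70616463 16.52834672 26.68331212]
7.427594986435764
7.2410600471064965
y 96.06494462435872
y 95.99241965375663
button [0.44130386 0.23093403] collar [0.44092193 0.2314144 ]
 shift [-0.04  1.64  1.19] rot [  0.   -22.74  -0.03]
 shift [0.42 1.64 1.11] rot [  0.   -22.74  -0.03]
 shift [0.82 1.64 0.86] rot [  0.   -22.74  -0.03]
```

```bash
python3 -m inch '{"grip":[4.5,4.5,4.5,4.5],"translation":[[0,0.4,0.3],[0,0.8,0.6],[0,1.2,0.9],[0,1.6,1.2]],"rot":[[0,-6,0],[0,-12,0],[0,-17,0],[0,-22.5,0]]}'
python3 -m inch '{"grip":[4.5,4.5,4.5,4.5],"translation":[[0.1,0.4,0.3],[0.2,0.8,0.6],[0.3,1.2,0.9],[0.4,1.6,1.1]],"rot":[[0,-6,0],[0,-12,0],[0,-17,0],[0,-22.5,0]]}'
python3 -m inch '{"grip":[4.5,4.5,4.5,4.5,4.5],"translation":[[0.2,0.4,0.2],[0.4,0.8,0.4],[0.6,1.2,0.6],[0.8,1.6,0.9],[0.8,1.6,0.9]],"rot":[[0,-6,0],[0,-12,0],[0,-17,0],[0,-22.5,0],[0,-22.5,0]]}'
python3 - <<'E'
from h import *
st(); plan(.4411,.2312,.065,97)
E
```

```text
time_s: 24.3
tcp_pos: [0.4546, 0.2104, 0.1427]
eef_rot: [-1.453, -0.709, 0.71]
force: [0.7, 0.5, -0.4]
opening: 0.0449
time_s: 24.63
tcp_pos: [0.4491, 0.2195, 0.1263]
eef_rot: [-1.325, -1.01, 1.012]
force: [-0.1, -0.1, -0.2]
opening: 0.0449
time_s: 25.05
tcp_pos: [0.4425, 0.2287, 0.1094]
eef_rot: [-1.147, -1.3, 1.305]
force: [-0.6, -0.7, -0.1]
opening: 0.0453
t 25.05 tcp [0.4425 0.2287 0.1094] op 0.0453 F [-0.6 -0.7 -0.1]
[[-0.127 -0.001 -0.992]
 [ 0.992 -0.002 -0.127]
 [-0.002 -1.     0.002]]
 shift [0.28 4.44 0.1 ] rot [-0.09  0.32 -0.13]
```

```bash
python3 -m inch '{"grip":[4.5,4.5,4.5,4.5,4.5],"translation":[[0.3,1,0.1],[0.3,2,0.1],[0.3,3,0.1],[0.3,4.4,0.1],[0.3,4.4,0.1]],"rot":[[0,0.3,0],[0,0.3,0],[0,0.3,0],[0,0.3,0],[0,0.3,0]]}'
python3 - <<'E'
from h import *
st(); plan(.4411,.2312,.0225,97)
E
```

```text
time_s: 25.47
tcp_pos: [0.4403, 0.2299, 0.0634]
eef_rot: [-1.15, -1.291, 1.302]
force: [0.2, 0.8, -0.5]
opening: 0.0451
t 25.47 tcp [0.4403 0.2299 0.0634] op 0.0451 F [ 0.2  0.8 -0.5]
[[-0.119 -0.004 -0.993]
 [ 0.993 -0.004 -0.119]
 [-0.004 -1.     0.005]]
 shift [ 0.13  4.09 -0.12] rot [-0.28 -0.16 -0.22]
```

```bash
python3 -m inch '{"grip":[4.5,4.5,4.5,4.5,4.5],"translation":[[0.1,1,-0.1],[0.1,2,-0.1],[0.1,3,-0.1],[0.1,4,-0.1],[0.1,4,-0.1]],"rot":[[-0.3,-0.2,-0.2],[-0.3,-0.2,-0.2],[-0.3,-0.2,-0.2],[-0.3,-0.2,-0.2],[-0.3,-0.2,-0.2]]}'
python3 -m inch '{"grip":[1.4,1.4,1.4,1.4,1.4],"translation":[[0,0,0],[0,0,0],[0,0,0],[0,0,0],[0,0,0]],"rot":[[0,0,0],[0,0,0],[0,0,0],[0,0,0],[0,0,0]]}' 70
python3 -m inch '{"grip":[1.4,1.4,1.4,1.4,1.4],"translation":[[0,0,0],[0,0,0],[0,-1,0],[0,-3,0],[0,-6,0]],"rot":[[0,0,0],[0,0,0],[0,0,0],[0,0,0],[0,0,0]]}' 70
python3 - <<'E'
from h import *
st(); plan(.620,.035,.15,3.4)
E
```

```text
time_s: 25.88
tcp_pos: [0.4405, 0.2299, 0.0225]
eef_rot: [-1.15, -1.296, 1.299]
force: [-0.8, -0.2, -0.9]
opening: 0.0454
time_s: 26.3
tcp_pos: [0.4413, 0.2301, 0.0233]
eef_rot: [-1.151, -1.297, 1.298]
force: [-0.0, -1.0, 3.6]
opening: 0.0168
time_s: 26.72
tcp_pos: [0.4385, 0.2288, 0.0814]
eef_rot: [-1.148, -1.291, 1.303]
force: [-0.0, 0.1, -3.2]
opening: 0.0165
t 26.72 tcp [0.4385 0.2288 0.0814] op 0.0165 F [-0.   0.1 -3.2]
[[-0.12  -0.006 -0.993]
 [ 0.993 -0.004 -0.12 ]
 [-0.003 -1.     0.007]]
 shift [-7.15 -2.3  -5.21] rot [ -0.15 -28.83   0.04]
 shift [-8.78 -2.28 -1.12] rot [ -0.15 -28.83   0.04]
 shift [-8.24 -2.28  3.24] rot [ -0.15 -28.83   0.04]
```

Run:
```python
from h import *
plan(.6112,.154,.115,183.4)
```

```text
shift [-3.17 -1.14 -5.41] rot [ -0.15 -28.83   0.04]
 shift [-5.39 -1.13 -3.21] rot [ -0.15 -28.83   0.04]
 shift [-6.27 -1.12 -0.22] rot [ -0.15 -28.83   0.04]
```

```bash
python3 -m inch '{"grip":[1.4,1.4,1.4,1.4,1.4],"translation":[[-0.6,-0.2,-1.1],[-1.2,-0.4,-2.2],[-1.9,-0.7,-3.3],[-2.5,-0.9,-4.4],[-3.2,-1.1,-5.4]],"rot":[[0,-5.8,0],[0,-11.6,0],[0,-17.3,0],[0,-23,0],[0,-28.8,0]]}'
python3 -m inch '{"grip":[1.4,1.4,1.4,1.4,1.4],"translation":[[-1.1,-0.2,-0.6],[-2.2,-0.4,-1.2],[-3.3,-0.7,-1.8],[-4.4,-0.9,-2.5],[-5.4,-1.1,-3.2]],"rot":[[0,-5.8,0],[0,-11.6,0],[0,-17.3,0],[0,-23,0],[0,-28.8,0]]}'
python3 -m inch '{"grip":[1.4,1.4,1.4,1.4,1.4],"translation":[[-1.3,-0.2,0],[-2.6,-0.4,-0.1],[-3.9,-0.7,-0.1],[-5.2,-0.9,-0.2],[-6.3,-1.1,-0.2]],"rot":[[0,-5.8,0],[0,-11.6,0],[0,-17.3,0],[0,-23,0],[0,-28.8,0]]}'
python3 -m inch '{"grip":[1.4,1.4,1.4],"translation":[[0,0,0],[0,0,0],[0,0,0]],"rot":[[0,0,0],[0,0,0],[0,0,0]]}'
python3 - <<'E'
from h import *
import pickle
st(); c=cap('wrist'); pickle.dump(c,open('c9.pkl','wb')); im=c['img'][:,:,::-1]
z=cv2.resize(im[30:330,220:480],None,fx=2,fy=2,interpolation=cv2.INTER_CUBIC); cv2.imwrite('pics/z9.png',z)
print(np.round([proj(c,(.6205,.001,.067)),proj(c,(.6148,.1008,.021))],1))
E
```

```text
time_s: 27.13
tcp_pos: [0.4963, 0.2035, 0.092]
eef_rot: [-0.839, -1.648, 1.66]
force: [-0.8, -0.8, -1.8]
opening: 0.0169
time_s: 27.55
tcp_pos: [0.554, 0.1781, 0.1023]
eef_rot: [-0.43, -1.972, 1.984]
force: [0.4, 0.3, -2.2]
opening: 0.017
time_s: 27.97
tcp_pos: [0.6124, 0.1532, 0.1124]
eef_rot: [-0.089, 2.184, -2.193]
force: [0.2, -0.2, -1.5]
opening: 0.0169
time_s: 28.22
tcp_pos: [0.6112, 0.1532, 0.1116]
eef_rot: [-0.089, 2.186, -2.196]
force: [-0.0, 0.1, -1.6]
opening: 0.0168
t 28.22 tcp [0.6112 0.1532 0.1116] op 0.0168 F [-0.   0.1 -1.6]
[[-0.997 -0.011  0.07 ]
 [-0.07  -0.005 -0.998]
 [ 0.011 -1.     0.004]]
[[321.4 -76.4]
 [317.8 160.3]]
```

View pics/z9.png

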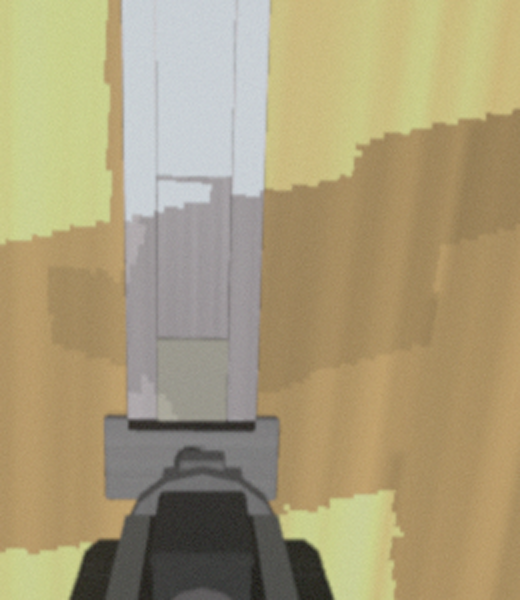

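Window 3 is open, with corners at pixels (298,118.5), (335.5,118.5), (334.5,199) and (298,199). The held anchor's head leads at about (321,257).

Run:
```python
from h import *
import pickle
c=pickle.load(open('c9.pkl','rb'))
m=np.array([ray(c,*p,.021) for p in((298,118.5),(335.5,118.5),(334.5,199),(298,199))]); print(m.mean(0),np.linalg.norm(m-np.roll(m,1,0),axis=1)*1000)
s=bot.read_state(); z=s['tcp_pos'][2]-.0232
hl,hr=ray(c,309,255,z+.008),ray(c,332,255,z+.008); d=(hl+hr)/2-s['tcp_pos'][:2]; X=R.from_rotvec(s['eef_rot']).as_matrix(); print('head offset mm along tool x,z',1000*d@X[:2,0],1000*d@X[:2,2])
plan(*m.mean(0),.11,183.4)
```

```text
[0.61559326 0.10059121] [47.53037565 21.92402633 47.57636889 22.59315332]
head offset mm along tool x,z 0.8381161738621531 17.84581220069341
 shift [-0.07  0.2   5.29] rot [-0.24  0.68  0.63]
```

```bash
python3 -m inch '{"grip":[1.4,1.4,1.4,1.4,1.4],"translation":[[0,0,1.4],[0,0,2.8],[0,0.1,4.2],[0,0.2,5.3],[0,0.2,5.3]],"rot":[[-0.2,0.7,0.6],[-0.2,0.7,0.6],[-0.2,0.7,0.6],[-0.2,0.7,0.6],[-0.2,0.7,0.6]]}'
python3 -m inch '{"grip":[1.4,1.4,1.4,1.4,1.4],"translation":[[0,1,0],[0,2.5,0],[0,4,0],[0,5.2,0],[0,5.2,0]],"rot":[[0,0,0],[0,0,0],[0,0,0],[0,0,0],[0,0,0]]}'
python3 - <<'E'
from h import *
st(); plan(.6152,.1008,.0312,183.4)
E
```

```text
time_s: 28.68
tcp_pos: [0.6146, 0.0974, 0.1099]
eef_rot: [-0.062, 2.192, -2.196]
force: [0.9, -0.2, -1.1]
opening: 0.0172
time_s: 29.1
tcp_pos: [0.612, 0.0971, 0.0544]
eef_rot: [-0.069, 2.194, -2.199]
force: [-0.3, 0.4, -2.8]
opening: 0.0168
t 29.1 tcp [0.612  0.0971 0.0544] op 0.0168 F [-0.3  0.4 -2.8]
[[-0.998 -0.007  0.056]
 [-0.056 -0.002 -0.998]
 [ 0.007 -1.     0.002]]
 shift [-0.35  2.31 -0.36] rot [-0.12 -0.22  0.4 ]
```

```bash
python3 -m inch '{"grip":[1.4,1.4,1.4,1.4],"translation":[[-0.35,0,-0.35],[-0.35,0,-0.35],[-0.35,0,-0.35],[-0.35,0,-0.35]],"rot":[[-0.1,-0.2,0.4],[-0.1,-0.2,0.4],[-0.1,-0.2,0.4],[-0.1,-0.2,0.4]]}'
python3 - <<'E'
from h import *
st(); plan(.6152,.1008,.0312,183.4)
E
```

```text
time_s: 29.43
tcp_pos: [0.6161, 0.1011, 0.0552]
eef_rot: [-0.063, 2.19, -2.191]
force: [-0.3, 0.4, -1.6]
opening: 0.0171
t 29.43 tcp [0.6161 0.1011 0.0552] op 0.0171 F [-0.3  0.4 -1.6]
[[-0.998  0.002  0.059]
 [-0.059 -0.    -0.998]
 [-0.002 -1.     0.   ]]
 shift [0.09 2.4  0.02] rot [-0.01 -0.   -0.09]
```

```bash
python3 -m inch '{"grip":[1.4,1.4,1.4,1.4,1.4],"translation":[[0.1,0.4,0],[0.1,0.8,0],[0.1,1.2,0],[0.1,1.5,0],[0.1,1.5,0]],"rot":[[0,0,0],[0,0,0],[0,0,0],[0,0,0],[0,0,0]]}'
python3 -m inch '{"grip":[1.4,1.4,1.4,1.4,1.4],"translation":[[0,0.2,0],[0,0.4,0],[0,0.6,0],[0,0.9,0],[0,0.9,0]],"rot":[[0,0,0],[0,0,0],[0,0,0],[0,0,0],[0,0,0]]}'
python3 - <<'E'
from h import *
st(); plan(.6152,.1008,.0312,183.4)
E
```

```text
time_s: 29.85
tcp_pos: [0.6146, 0.1009, 0.0392]
eef_rot: [-0.065, 2.191, -2.191]
force: [-0.3, 0.0, -0.4]
opening: 0.0168
time_s: 30.27
tcp_pos: [0.6147, 0.1009, 0.0312]
eef_rot: [-0.064, 2.191, -2.191]
force: [-2.3, -0.4, 4.9]
opening: 0.0167
t 30.27 tcp [0.6147 0.1009 0.0312] op 0.0167 F [-2.3 -0.4  4.9]
[[-0.998  0.001  0.059]
 [-0.059 -0.    -0.998]
 [-0.001 -1.     0.   ]]
 shift [-0.05  0.    0.01] rot [-0.01 -0.01 -0.06]
```

Seated at the expected height. Now the quarter turn, tool +90°.

```bash
python3 -m inch '{"grip":[1.4,1.4,1.4,1.4,1.4],"translation":[[0,-0.04,0],[0,-0.04,0],[0,-0.04,0],[0,-0.04,0],[0,-0.04,0]],"rot":[[0,0,0],[0,6,0],[0,12,0],[0,18,0],[0,24,0]]}'
python3 -m inch '{"grip":[1.4,1.4,1.4,1.4,1.4],"translation":[[0,0,0],[0,0,0],[0,0,0],[0,0,0],[0,0,0]],"rot":[[0,6,0],[0,12,0],[0,18,0],[0,24,0],[0,30,0]]}'
python3 - <<'E'
from h import *
s=st(); print(np.round(s['moment'],2)); plan(.6149,.1008,.0314,93.4)
E
```

```text
time_s: 30.68
tcp_pos: [0.6146, 0.1009, 0.0314]
eef_rot: [-0.374, -2.023, 2.023]
force: [-0.4, 0.7, -1.8]
opening: 0.017
time_s: 31.1
tcp_pos: [0.6148, 0.1009, 0.0313]
eef_rot: [-0.81, -1.689, 1.688]
force: [-0.8, -0.1, -1.1]
opening: 0.0169
t 31.1 tcp [0.6148 0.1009 0.0313] op 0.0169 F [-0.8 -0.1 -1.1]
[[-0.627  0.001 -0.779]
 [ 0.779 -0.    -0.627]
 [-0.001 -1.    -0.001]]
[-0.01 -0.04  0.01]
 shift [-0.01 -0.    0.  ] rot [ 3.00e-02  1.77e+01 -1.00e-02]
 shift [-0.01 -0.   -0.  ] rot [ 3.00e-02  1.77e+01 -1.00e-02]
```

```bash
python3 -m inch '{"grip":[1.4,1.4,1.4,1.4],"translation":[[0,0,0],[0,0,0],[0,0,0],[0,0,0]],"rot":[[0,6,0],[0,12,0],[0,17.7,0],[0,17.7,0]]}'
python3 -m inch '{"grip":[1.4,1.4,1.4,1.4,1.4],"translation":[[0,0,0],[0,0,0],[0,0,0],[0,0,0],[0,0,0]],"rot":[[0,6,0],[0,12,0],[0,17.7,0],[0,17.7,0],[0,17.7,0]]}'
python3 - <<'E'
from h import *
s=st(); print(np.round(s['moment'],2)); plan(.6149,.1008,.0314,93.4)
E
```

```text
time_s: 31.43
tcp_pos: [0.6151, 0.1009, 0.0313]
eef_rot: [-1.014, -1.475, 1.474]
force: [-0.6, 0.5, -1.2]
opening: 0.0167
time_s: 31.85
tcp_pos: [0.6152, 0.1009, 0.0314]
eef_rot: [-1.181, -1.256, 1.254]
force: [0.6, -0.9, -0.5]
opening: 0.0166
t 31.85 tcp [0.6152 0.1009 0.0314] op 0.0166 F [ 0.6 -0.9 -0.5]
[[-0.062  0.002 -0.998]
 [ 0.998 -0.    -0.062]
 [-0.    -1.    -0.002]]
[-0.06 -0.06 -0.  ]
 shift [-0.01 -0.    0.03] rot [ 0.11  0.15 -0.01]
```

Release, rise, shut fingers, then press.

```bash
python3 -m inch '{"grip":[1.4,1.4,1.4],"translation":[[0,0.05,0],[0,0.1,0],[0,0.1,0]],"rot":[[0,0.1,0],[0,0.1,0],[0,0.1,0]]}'
python3 -m inch '{"grip":[2.5,4,4,4,4],"translation":[[0,0,0],[0,0,0],[0,0,0],[0,0,0],[0,0,0]],"rot":[[0,0,0],[0,0,0],[0,0,0],[0,0,0],[0,0,0]]}'
python3 -m inch '{"grip":[4,4,4,4,4],"translation":[[0,-1,0],[0,-3,0],[0,-5,0],[0,-6,0],[0,-6,0]],"rot":[[0,0,0],[0,0,0],[0,0,0],[0,0,0],[0,0,0]]}'
python3 -m inch '{"grip":[0,0,0,0,0],"translation":[[0,0,0],[0,0,0],[0,0,0],[0,0,0],[0,0,0]],"rot":[[0,0,0],[0,0,0],[0,0,0],[0,0,0],[0,0,0]]}'
python3 - <<'E'
from h import *
s=st(); plan(.6150,.1009,.072,93.4); c=cap('wrist','w10.png')
E
```

```text
time_s: 32.1
tcp_pos: [0.6153, 0.101, 0.0313]
eef_rot: [-1.181, -1.257, 1.254]
force: [-2.0, -0.3, 5.2]
opening: 0.0165
time_s: 32.52
tcp_pos: [0.6152, 0.101, 0.0311]
eef_rot: [-1.18, -1.257, 1.254]
force: [0.4, 0.5, 0.0]
opening: 0.0401
time_s: 32.93
tcp_pos: [0.6175, 0.1014, 0.0944]
eef_rot: [-1.184, -1.262, 1.251]
force: [0.3, 0.2, 0.0]
opening: 0.0398
time_s: 33.35
tcp_pos: [0.6168, 0.1012, 0.0934]
eef_rot: [-1.183, -1.26, 1.252]
force: [-0.4, -0.3, 0.5]
opening: 0.0001
t 33.35 tcp [0.6168 0.1012 0.0934] op 0.0001 F [-0.4 -0.3  0.5]
[[-0.063  0.006 -0.998]
 [ 0.998  0.001 -0.063]
 [ 0.    -1.    -0.006]]
 shift [-0.02  2.14  0.19] rot [0.36 0.22 0.02]
```

View pics/w10.png

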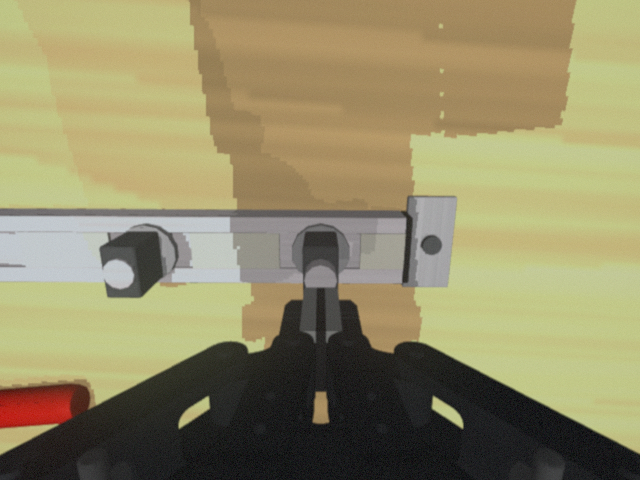

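Both anchors stand square in the rail: B's collar is at (321,252), under the fingers, and A's is at (147,250) with its button down. Now press B.

```bash
python3 -m inch '{"grip":[0,0,0,0,0],"translation":[[0,0.8,0.15],[0,1.6,0.15],[0,2,0.15],[0,2,0.15],[0,2,0.15]],"rot":[[0.3,0.2,0],[0.3,0.2,0],[0.3,0.2,0],[0.3,0.2,0],[0.3,0.2,0]]}'
python3 -m inch '{"grip":[0,0,0,0,0],"translation":[[0,0.25,0],[0,0.5,0],[0,0.7,0],[0,0.9,0],[0,1.0,0]],"rot":[[0,0,0],[0,0,0],[0,0,0],[0,0,0],[0,0,0]]}'
python3 -m inch '{"grip":[0,0,0,0,0],"translation":[[0,0.2,0],[0,0.4,0],[0,0.5,0],[0,0.6,0],[0,0.6,0]],"rot":[[0,0,0],[0,0,0],[0,0,0],[0,0,0],[0,0,0]]}'
python3 -m inch '{"grip":[0,0,0,0,0],"translation":[[0,0.1,0],[0,0.2,0],[0,0.3,0],[0,0.3,0],[0,0.3,0]],"rot":[[0,0,0],[0,0,0],[0,0,0],[0,0,0],[0,0,0]]}'
```

```text
time_s: 33.82
tcp_pos: [0.615, 0.1011, 0.0727]
eef_rot: [-1.18, -1.253, 1.253]
force: [-0.4, -0.5, 0.9]
opening: -0.0002
time_s: 34.23
tcp_pos: [0.6153, 0.1012, 0.0639]
eef_rot: [-1.181, -1.254, 1.252]
force: [-1.8, -0.5, 8.2]
opening: 0.0006
time_s: 34.65
tcp_pos: [0.6153, 0.1012, 0.0591]
eef_rot: [-1.181, -1.255, 1.252]
force: [-2.0, -0.2, 6.4]
opening: -0.0
time_s: 35.07
tcp_pos: [0.6154, 0.1012, 0.0589]
eef_rot: [-1.182, -1.256, 1.251]
force: [-5.2, -0.4, 14.7]
opening: 0.0003
```

```bash
python3 -m inch '{"grip":[0,0,0,0],"translation":[[0,0.2,0],[0,0.4,0],[0,0.4,0],[0,0.4,0]],"rot":[[0,0,0],[0,0,0],[0,0,0],[0,0,0]]}'
python3 -m inch '{"grip":[0,0,0,0,0],"translation":[[0,-2,0],[0,-4,0],[0,-7,0],[0,-10,0],[0,-12,0]],"rot":[[0,0,0],[0,0,0],[0,0,0],[0,0,0],[0,0,0]]}'
python3 -m inch '{"grip":[0,0,0,0,0],"translation":[[0,-1,3],[0,-2,6],[0,-3,9],[0,-4,12],[0,-5,15]],"rot":[[0,0,0],[0,0,0],[0,0,0],[0,0,0],[0,0,0]]}'
python3 -m inch '{"grip":[0,0,0,0,0],"translation":[[2,0,2],[5,0,3],[9,0,4],[13,0,5],[16,0,5]],"rot":[[0,0,0],[0,0,0],[0,0,0],[0,0,0],[0,0,0]]}'
python3 - <<'E'
from h import *
s=st(); a=cap('scene','s11.png')['img'][:,:,::-1]; b=cap('side','d11.png')['img'][:,:,::-1]
O=np.zeros((600,800,3),'uint8')
O[:320,:480]=cv2.resize(a[100:340,130:490],(480,320)) 
z=cv2.resize(b[200:330,250:440],None,fx=2.1,fy=2.1,interpolation=cv2.INTER_CUBIC); O[325:325+z.shape[0],:z.shape[1]]=z
z=cv2.resize(a[225:320,225:385],None,fx=2.4,fy=2.4,interpolation=cv2.INTER_CUBIC); O[325:325+z.shape[0],410:410+z.shape[1]]=z
z=cv2.resize(b[150:220,320:490],None,fx=1.8,fy=1.8); O[:z.shape[0],485:485+z.shape[1]]=z
cv2.imwrite('pics/f.png',np.clip(O*1.25,0,255).astype('uint8'))
E
```

```text
time_s: 35.4
tcp_pos: [0.6154, 0.1013, 0.0588]
eef_rot: [-1.184, -1.258, 1.25]
force: [-7.3, -1.6, 21.8]
opening: 0.0001
time_s: 35.82
tcp_pos: [0.6158, 0.1013, 0.1819]
eef_rot: [-1.186, -1.261, 1.248]
force: [0.9, -0.8, 0.1]
opening: -0.0003
time_s: 36.23
tcp_pos: [0.4641, 0.0921, 0.2309]
eef_rot: [-1.186, -1.261, 1.247]
force: [-0.0, 0.7, 0.3]
opening: 0.0
time_s: 36.65
tcp_pos: [0.4026, 0.2507, 0.2312]
eef_rot: [-1.185, -1.262, 1.247]
force: [0.2, -0.1, -0.2]
opening: 0.0
t 36.65 tcp [0.4026 0.2507 0.2312] op 0.0 F [ 0.2 -0.1 -0.2]
[[-0.061  0.009 -0.998]
 [ 0.998  0.003 -0.061]
 [ 0.003 -1.    -0.009]]
```

View pics/f.png

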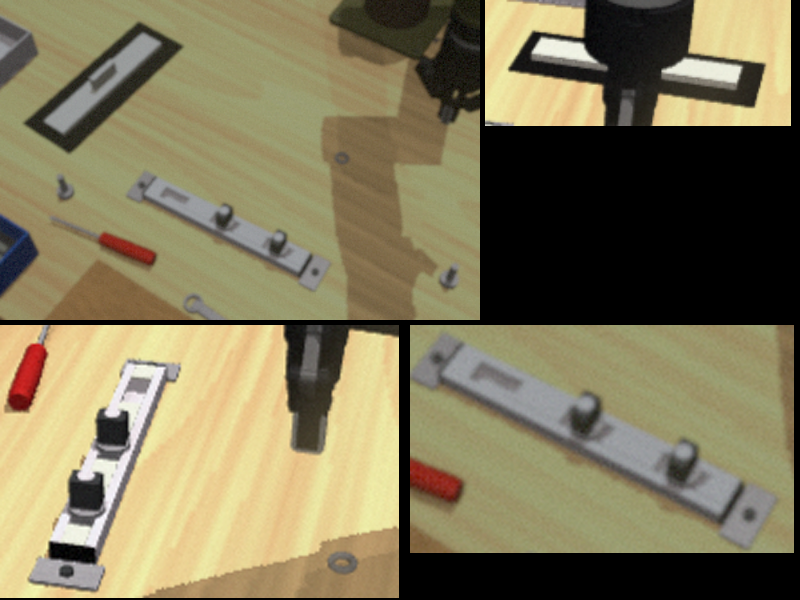

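The final view shows both anchors upright and square across the slot, with their buttons down. The cover is on the mat, but I want a number for it in case it was knocked.

```bash
cat > ck.py <<'E'
from h import *
s=bot.read_state(); print(s['time_s'])
c=cap('scene'); im=c['img']; g=cv2.cvtColor(im,cv2.COLOR_RGB2GRAY); hsv=cv2.cvtColor(im,cv2.COLOR_RGB2HSV)
roi=np.zeros_like(g); cv2.fillPoly(roi,[np.array([(236,114),(272,133),(182,216),(145,190)])],1)
w=((g>85)&(hsv[...,1]<60)&(roi>0)).astype('uint8'); k,l,stt,_=cv2.connectedComponentsWithStats(w); i=1+np.argmax(stt[1:,4])
ct=max(cv2.findContours((l==i).astype('uint8'),cv2.RETR_EXTERNAL,cv2.CHAIN_APPROX_NONE)[0],key=cv2.contourArea)[:,0].astype(float)
P=np.array([ray(c,*p,.013) for p in ct]); print('cover',cv2.minAreaRect((P*1000).astype('float32')))
b=((g<55)&(roi>0)).astype('uint8'); P=np.array([ray(c,*p,.002) for p in np.argwhere(b)[:,::-1].astype(float)]); print('mat',cv2.minAreaRect((P*1000).astype('float32')))
E
python3 ck.py
```

```text
36.75
cover ((483.7280578613281, -375.3684387207031), (55.65607452392578, 281.7085876464844), 87.07130432128906)
mat ((481.42926025390625, -374.0211181640625), (116.48059844970703, 325.4541931152344), 87.25968170166016)
```

The cover centre is within 3 mm of the mat centre and parallel to it. I hand in.

```bash
python3 -c "
from workcell import bot
print(bot.hand_in())"
```

```text
the job is handed in; nothing more can be done
None
```

I moved the dust cover to the mat, then fitted and locked the two anchors present in the middle window and the +100 mm window. I handed in at about 37 s of the 210 s; there was no third anchor on the bench.

**Cover:** The last scene image puts its centre within about 3 mm of the mat's, with less than 0.3° between their long axes. It lies rib up and I saw no sign of a knock.

**Anchors:** Each went into its own window and its collar stopped on the lips at the expected height. The quarter turns went without resistance, ending within about 0.2° of square. I did not tug upward on either to prove the head is caught; that rests on the height, the turn and the last images.

**Buttons:** I pressed each only after its anchor was in and turned. Both stopped at 58.8 mm (59 mm expected for fully home), holding against 16 N and 22 N, well above the 8 N of friction.

**Disagreements:** The cameras differed by 2–3 mm on where things stood. The close wrist view put the middle window about 1 mm to one side of where the slot felt centred. I used the closer view or the felt centre.

The wrench, screwdriver, washer and bolts looked undisturbed where the last views showed them. Those views did not include the tape measure, and the arm never worked near it.

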